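# Uncouple the plug nipple from the bench air outlet

### The arm

A 6-joint arm with a two-finger parallel gripper is mounted at the origin on the work surface. World frame = base frame: x ahead of the robot, y to its left, z up, the work surface at z = 0. Lengths are in m, angles in degrees, forces in N, time in s.
With the tool pointing down it reaches from about 0.4 to 0.825 m from the base axis. Payload 7 kg.
Tool frame: the origin (TCP) lies at the very end of the fingers, on their centre line; the grasp point (between the pads) lies 19 mm behind it; x points along the fingers, y is the direction in which the jaws open and shut, and the axes are right-handed (so a half turn about x gives the same grasp; the last joint's range is limited). The gripper opens to 88 mm and grips with 3 to 60 N. Pads are 19 mm wide; open, the fingers measure 130 mm over their backs; the gripper's body (78 mm by 193 mm) begins 47 mm behind the grasp point.
Start: joints at [89.444, 20.546, 0.682, 0, -70.136, -16.507], TCP at [0.198, 0.645, 0.203] pointing down, gripper open.
Joint ranges: [-176.03, 176.03], [-82.01, 121.73], [-58.28, 71.71], [-173.87, 95.51], [-174.79, -0.11], [-173.66, 173.66]. Speed limits (degrees/s): [136.94, 136.94, 172.46, 180, 180, 180].

### API

Orientations are given as [roll, pitch, yaw] about the fixed x, y, z axes, in that order (R = Rz(yaw) Ry(pitch) Rx(roll)).
In Python, from plant import monitor, eyes, ticket gives the robot as it stands. The module is installed in compiled form; this text tells all that it offers.
- The arm moves only by the shell command python3 -m crank 'ROWS'. ROWS is JSON, a list of rows, each an object with "linear": the shift along the world's x, y, z in units of 60 mm (1.0 is 60 mm), a list of three; "rot": the turn, a rotation vector about the world's x, y, z in units of 5 degrees (1.0 is 5 degrees), a list of three; "hand": the opening, from 0 (shut) to 1 (fully open). In form: [{"linear": [tx, ty, tz], "rot": [ax, ay, az], "hand": hand}, ...]. A call has 1 to 20 rows; each row shifts and turns the pose as measured when the row begins; what a row does not reach is not made up. A row lasts 1/8 s, in which the tool goes at most 62.5 mm and 10.7 degrees, less where a joint would pass 70% of its speed; a pose out of reach is approached as far as the arm can. A call is refused whole if a number of a shift passes 1 or a number of a turn 1, either way. A call with a gripper value outside its range is refused whole. The fingers move at their own pace and stop on an object; the grip force is fixed at half the most. Time passes only in rows, so rows that do not move let the fingers close. It gives the time, the measured TCP pose, the force and the opening at its end, in the units of the state.
- monitor.get_obs(): the state, without advancing time (a new reading comes with each control period).
- eyes.snapshot(name): name is "scene" or "top" or "wrist"; returns a dict with "image" (420x560x3 uint8, red, green, blue), "depth" (420x560 float32, m along the optical axis (not along the pixel's ray), 0 where there is no reading), "K" (3x3 intrinsics, pixels), "k1" (the pictures are not rectified: a ray, as slopes to the right and down, at radius r is drawn at 1 + k1 r^2 times it, then the intrinsics apply), "camera_from_world" (4x4, takes a point from world to camera coordinates); the wrist camera has in their place "hand_eye" (4x4, takes a point from camera to tool coordinates, whose origin is the TCP and whose axes are the tool frame's). Camera axes: x right, y up, looking along -z (the intrinsics and any distortion apply to the point x, -y, -z); pixel columns grow to the right and rows downward; lengths in m; the calibration is good to about 2 mm. A picture is of the moment at which its call begins: read the wrist's pose just before it.
- ticket.close_job(): hands the job in, once; it reports no verdict.
The state is a dict: "clock": time; "joint_pos": joint angles; "qvel": joint speeds; "tau": joint torques, N m; "tool_pos": TCP position; "orientation": TCP orientation; "force": force on the tool from outside, world axes, zero at the start; "moment": the same for the moment, N m; "opening": finger opening in m.
Only numpy, scipy, OpenCV 4.12 (cv2) and the standard library are available. Lean on these libraries where they do the work, as an engineer would, in place of code of your own. Each camera call takes 0.05 s, during which the arm holds its last target.

### The job

Free the air outlet on the guitar maker's bench: push the coupling's sprung sleeve down, draw the steel plug nipple out while the sleeve is back, and let the sleeve spring forward again. Then park the nipple upright and fully home in the free hole of the wooden rack. Be gentle: do not lean on the sleeve once it is at its stop, do not tug at the nipple while it is still locked, and leave the other things alone.

Things in the scene. Friction and masses are not known exactly. Their poses are not given: they have to be found in the camera images.
- coupling: Grey manifold block 100 x 90 x 35 mm fixed to the bench, brass pipe stub on +x, upright quick coupling in its middle. Origin: centre of its underside; z is the coupling's axis. The sleeve round the 32 mm core is a steel tube, 44 mm wide, with a 60 mm flange on top (6 mm thick, 35 mm hole). Flange top, sleeve forward: 116 mm above the origin, give or take 12 mm (screwed on by hand).
- sleeve (a joint): How far the sleeve is pushed down, in m: 0 forward (up), 0.011 at its hard stop. Spring 6 N at first, 12 N at the stop, then it shoots up; keep it under 30 N. The latch frees the nipple at 9.5 mm or more. Fingers pressing the flange on both sides of the nipple can close on it and lift: the sleeve follows to 9 mm, stays while the stem passes, and snaps forward once the nipple has risen 18 mm.
- coupling_mouth (a point): Centre of the coupling's mouth (top of its core), 90 mm above the bench, on the axis; z up. Bore 21.4 mm wide. The core stays below the sleeve's flange even with the sleeve at its stop. Two latch jaws in the bore lock the nipple's groove while the sleeve is forward.
- nipple: Loose steel plug, 150 to 230 g, 88 mm tall. Origin: centre of its foot, z its axis. Stem 20 mm wide, 30 mm long (foot tapers to 14 mm over 4 mm; groove 14 mm wide at 11 to 20 mm), then a plain collar to grip, 26 mm wide, 58 mm high. Starts locked in the coupling, collar rising through the flange to 20 to 44 mm above it. Over 45 N between it and the coupling (tugging while locked) breaks the latch.
- nipple_shoulder (a point): Centre of the underside of the nipple's collar, 30 mm above its foot; z along the nipple's axis, up out of the coupling.
- rack: Plain wooden rack block fixed to the bench, 80 (x) x 190 (y) x 45 (z) mm, with two parking holes on its long middle line, 45 mm either side of its centre. Origin: centre of its underside. The hole on its -y side is free, the one on its +y side holds the fat brass plug.
- rack_hole0 (a point): Centre of the mouth of the free parking hole, in the rack's top face (45 mm above the bench); hole 23 mm wide, 35 mm deep, with a 1.5 mm chamfer; z up. A nipple that is fully home rests with its shoulder on the rack's top.
- spare: Bystander: brass plug with a 36 mm wide, 26 mm high collar, standing in the other hole of the rack. Origin: foot of its stem, 30 mm below the collar.
- offcut: Bystander: dark wood offcut 50 x 140 x 22 mm lying on the bench. Origin: centre of its underside.
- jar: Bystander: glue jar of 68 mm diameter, 75 mm high. Origin: centre of its underside.
- brush: Bystander: brush lying on the bench along its x axis, handle to -x.
There are look-alikes about, which are no part of the job. What is meant by the coupling is not orange, and is the larger of those in its own colour. There is more than one size of the nipple; the job needs the larger.

How it is judged:
By the outcome, as a careful person would: the job done as asked, in the order asked, and still so for the second after the job is handed in, with the robot touching nothing.
It also fails if it takes over 58 s, if anything falls off the work surface, if the arm or the gripper's body presses on something with over 40 N, if the wrist force passes 120 N, or if a joint passes its speed limit or range.

## Working session

There is one attempt and no reset: what is moved stays moved. The work goes in short steps, Python scripts to look and compute and a shell command to move; the robot and the scene stay as the last step left them, time stands still between calls to the robot, and variables do not carry over. Pictures are saved under pics/ and viewed, and the job is handed in when it is done.

```bash
mkdir -p pics
cat > h.py <<'E'
import numpy as np, cv2
from plant import monitor, eyes, ticket
from scipy.spatial.transform import Rotation as R
def tool():
    o=monitor.get_obs(); T=np.eye(4); T[:3,:3]=R.from_euler('xyz',o['orientation'],degrees=True).as_matrix(); T[:3,3]=o['tool_pos']; return T
def snap(n,f=None):
    T=tool(); s=eyes.snapshot(n)
    s['w']= T@s['hand_eye'] if n=='wrist' else np.linalg.inv(s['camera_from_world'])
    if f: cv2.imwrite('pics/'+f,s['image'][:,:,::-1])
    np.savez('last_'+n+'.npz',**s); return s
def ray(s,u,v):
    p=cv2.undistortPoints(np.array([[[u,v]]],float),s['K'],np.array([float(s['k1']),0,0,0]))[0,0]
    d=s['w'][:3,:3]@np.array([p[0],-p[1],-1.]); return s['w'][:3,3],d
def onz(s,u,v,z):
    c,d=ray(s,u,v); return c+d*(z-c[2])/d[2]
def dep(s,u,v):
    c,d=ray(s,u,v); return c+d*float(s['depth'][int(round(v)),int(round(u))])
E
python3 - <<'E'
from h import *
print(monitor.get_obs())
for n in('scene','top','wrist'):
    s=snap(n,n+'0.png'); print(n,s['K'].tolist(),s['k1'],s['w'].round(3).tolist())
E
```

```text
{'clock': 0.0, 'joint_pos': array([ 8.94445817e+01,  2.05896693e+01,  6.33480590e-01, -2.11465207e-02,
       -7.01346598e+01, -1.65065757e+01]), 'qvel': array([ 0.00447809, -0.08382948, -0.06032824, -0.02661807, -0.11440959,
        0.0783131 ]), 'tau': array([ 3.20988611e-04, -5.82713485e+01,  2.93054563e+01,  6.99708447e+00,
        6.95720402e-03, -1.49336333e-04]), 'tool_pos': array([0.19792012, 0.64477941, 0.20183718]), 'orientation': array([  94.16545465,   89.90700127, -102.90374096]), 'force': array([-0.23227311,  0.45400094,  0.17031769]), 'moment': array([ 0.05759244, -0.01676495, -0.02202412]), 'opening': 0.08732380905622315}
scene [[468.90203236176086, 0.0, 283.93789494063697], [0.0, 468.90203236176086, 208.09649038932392], [0.0, 0.0, 1.0]] -0.11254296758533623 [[-0.871, -0.332, 0.362, 0.962], [0.491, -0.605, 0.626, 0.71], [0.011, 0.724, 0.69, 0.88], [0.0, 0.0, 0.0, 1.0]]
top [[449.68723193920613, 0.0, 280.1981819590306], [0.0, 449.68723193920613, 204.65405522982803], [0.0, 0.0, 1.0]] 0.02781896993159439 [[-0.033, 0.976, -0.214, 0.289], [-0.999, -0.033, 0.005, -0.001], [-0.002, 0.214, 0.977, 1.262], [0.0, 0.0, 0.0, 1.0]]
wrist [[316.3734640433377, 0.0, 282.698029520887], [0.0, 316.3734640433377, 209.17724184427934], [0.0, 0.0, 1.0]] -0.05989142151617437 [[-0.294, 0.922, 0.254, 0.265], [-0.956, -0.284, -0.077, 0.625], [0.001, -0.265, 0.964, 0.383], [0.0, 0.0, 0.0, 1.0]]
```

View pics/scene0.png

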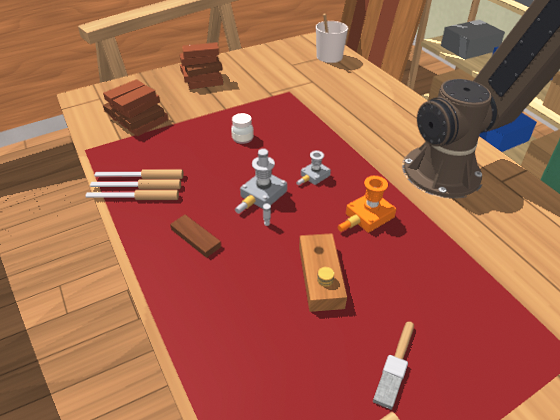

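View pics/top0.png

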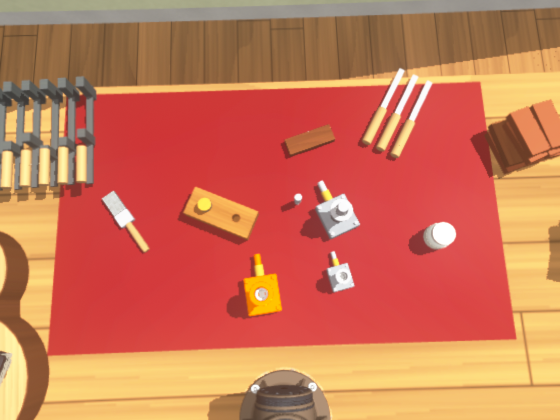

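View pics/wrist0.png

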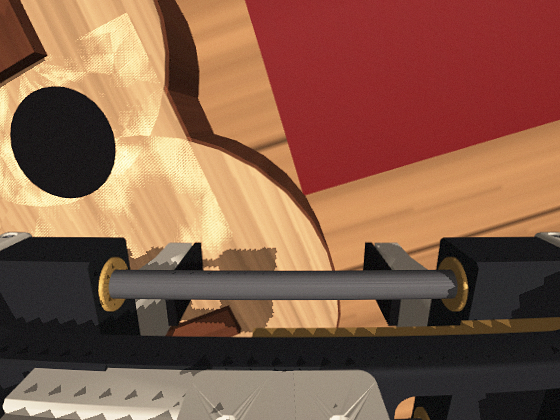

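The candidates in the top view are:
- **Couplings:** large grey at (338,215), small grey at (340,277), orange at (262,295).
- **Nipples:** the one in the large grey coupling at (342,208), and a small loose one at (298,199).

By the description it is the large grey coupling and the nipple in it. Next is a close crop to check that.

Run:
```python
from h import *
a=cv2.imread('pics/scene0.png')[130:240,190:350]; b=cv2.imread('pics/top0.png')[170:300,180:370]
cv2.imwrite('pics/c1.png',np.hstack([cv2.resize(a,(400,275),interpolation=2),cv2.resize(b,(400,275),interpolation=2)]))
s=dict(np.load('last_top.npz'))
for n,u,v,z in[('nip top',344,205,.14),('flange',342,212,.116),('small',298,199,.03),('hole',236,217,.045),('spare',204,204,.07),('jar',440,234,.075)]:
    print(n,onz(s,u,v,z).round(3),dep(s,u,v).round(3))
```

```text
nip top [ 0.528 -0.17   0.14 ] [ 0.527 -0.169  0.147]
flange [ 0.515 -0.167  0.116] [ 0.511 -0.164  0.138]
small [ 0.573 -0.058  0.03 ] [ 0.565 -0.057  0.066]
hole [0.525 0.115 0.045] [0.531 0.118 0.013]
spare [0.559 0.199 0.07 ] [0.559 0.199 0.07 ]
jar [ 0.455 -0.429  0.075] [ 0.455 -0.428  0.076]
```

View pics/c1.png

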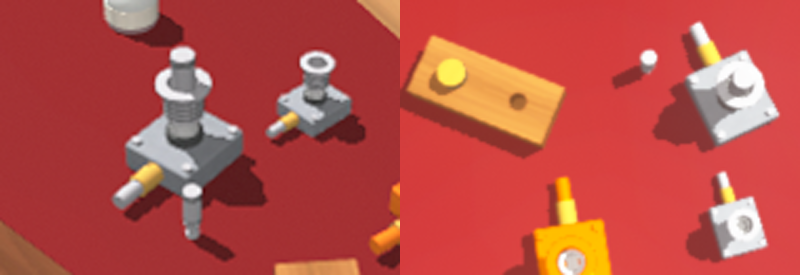

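The crop confirms it: the large grey coupling holds the tall plug, the small grey one is empty, and the loose nipple is the smaller one. The nipple is at about (0.527,-0.169) with its top near z 0.148. Next I work out the tool axes and the path.

Run:
```python
from h import *
print(tool().round(3)); s=dict(np.load('last_wrist.npz')); print(s['hand_eye'].round(3))
s=dict(np.load('last_top.npz'))
for u,v in [(191,189),(258,211),(248,240),(184,215)]: print(onz(s,u,v,.045).round(3))
```

```text
[[-0.    -0.294 -0.956  0.198]
 [-0.001 -0.956  0.294  0.645]
 [-1.     0.001 -0.     0.202]
 [ 0.     0.     0.     1.   ]]
[[ 0.     0.265 -0.964 -0.181]
 [ 1.     0.     0.    -0.001]
 [ 0.    -0.964 -0.265 -0.07 ]
 [ 0.     0.     0.     1.   ]]
[0.609 0.239 0.045]
[0.54  0.054 0.045]
[0.46  0.083 0.045]
[0.535 0.258 0.045]
```

```bash
python3 -m crank '[{"linear":[0.2,-0.4,0.6],"rot":[0,0,0],"hand":1},{"linear":[0.43,-0.8,0.3],"rot":[0,0,0],"hand":1},{"linear":[0.43,-0.8,0.3],"rot":[0,0,0],"hand":1},{"linear":[0.43,-0.8,0.2],"rot":[0,0,0],"hand":1},{"linear":[0.43,-0.8,0.2],"rot":[0,0,0],"hand":1},{"linear":[0.43,-0.8,0.2],"rot":[0,0,0],"hand":1},{"linear":[0.43,-0.8,0],"rot":[0,0,0],"hand":1},{"linear":[0.43,-0.8,0],"rot":[0,0,0],"hand":1},{"linear":[0.43,-0.8,0],"rot":[0,0,0],"hand":1},{"linear":[0.43,-0.8,0],"rot":[0,0,0],"hand":1},{"linear":[0.43,-0.8,0],"rot":[0,0,0],"hand":1}]'
```

```text
clock: 1.52
tool_pos: [0.471, 0.1255, 0.3099]
orientation: [120.9, 89.7, -75.8]
force: [1.2, 1.1, 0.8]
opening: 0.0874
```

```bash
python3 -m crank '[{"linear":[0,0,0],"rot":[0,0,0],"hand":0.6},{"linear":[0,0,0],"rot":[0,0,0],"hand":0.6}]'
python3 - <<'E'
from h import *
snap('wrist','w1.png'); print(tool().round(4)); print(monitor.get_obs()['qvel'])
E
```

```text
clock: 1.78
tool_pos: [0.4717, 0.1221, 0.3094]
orientation: [110.4, 89.7, -86.7]
force: [-0.0, -0.3, -0.5]
opening: 0.0731
[[ 3.000e-04 -2.921e-01 -9.564e-01  4.716e-01]
 [-5.900e-03 -9.564e-01  2.921e-01  1.224e-01]
 [-1.000e+00  5.500e-03 -2.000e-03  3.094e-01]
 [ 0.000e+00  0.000e+00  0.000e+00  1.000e+00]]
[ 1.39589533e+00 -1.60880832e-01  5.43728400e-02 -6.50302063e-02
  4.15167544e-02  4.21592609e-04]
```

View pics/w1.png

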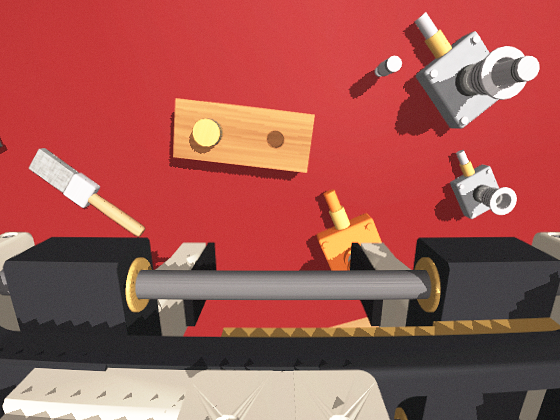

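The wrist view shows the rack with its free hole at (276,139) and the brass spare at (206,132). The target coupling is top right, with the nipple top at about (525,68) and the flange at about (503,72).

Run:
```python
from h import *
s=dict(np.load('last_wrist.npz')); t=dict(np.load('last_top.npz'))
for n,q,(u,v) in(('wrist',s,(276,139)),('top',t,(236,217))):
    im=q['image'][:,:,::-1].copy(); g=im[:,:,2].astype(int)
    x0,y0=u-16,v-16; sub=g[y0:y0+32,x0:x0+32]; th=(sub[16,16]+np.median(sub))/2
    m=(sub<th).astype(np.uint8); k,l,st,c=cv2.connectedComponentsWithStats(m); i=l[16,16]
    cc=c[i]+[x0,y0]; print(n,th,st[i],cc,onz(q,*cc,.045).round(4), onz(q,st[i][0]+x0-.5,cc[1],.045).round(4), onz(q,st[i][0]+st[i][2]+x0-.5,cc[1],.045).round(4))
for u,v in[(177,98),(315,115),(307,172),(174,157)]: print('corner',onz(s,u,v,.045).round(4))
print('spare',onz(s,206,132,.071),'nip',onz(s,527,68,.148),'small',onz(s,393,64,.066))
cv2.imwrite('pics/h.png',cv2.resize(s['image'][80:190,160:330,::-1],None,fx=4.5,fy=4.5,interpolation=2))
```

```text
wrist 203.5 [  7   8  17  17 239] [275.10460251 138.84937238] [0.5211 0.1171 0.045 ] [0.5246 0.1284 0.045 ] [0.5177 0.106  0.045 ]
top 205.5 [12 13  8  8 52] [235.5 217.5] [0.5235 0.1164 0.045 ] [0.5239 0.1274 0.045 ] [0.5231 0.1054 0.045 ]
corner [0.6124 0.2272 0.045 ]
corner [0.5357 0.0557 0.045 ]
corner [0.4639 0.0876 0.045 ]
corner [0.5397 0.2604 0.045 ]
spare [0.55713381 0.19924696 0.071     ] nip [ 0.52048634 -0.1629192   0.148     ] small [ 0.56790684 -0.05385368  0.066     ]
```

View pics/h.png

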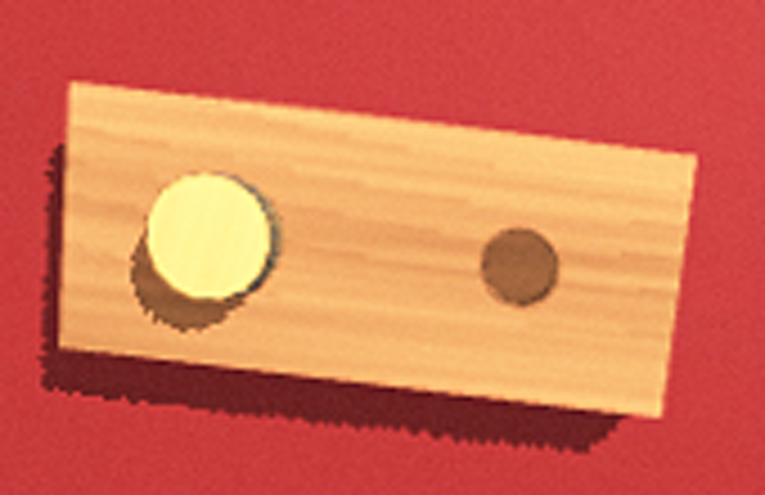

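```bash
python3 -m crank '[{"linear":[0.1,-0.8,0],"rot":[0,0,0],"hand":0.6},{"linear":[0.1,-0.95,0],"rot":[0,0,0],"hand":0.6},{"linear":[0.1,-0.95,0],"rot":[0,0,0],"hand":0.6},{"linear":[0,-0.95,0],"rot":[0,0,0],"hand":0.5},{"linear":[0,-0.95,0],"rot":[0,0,0],"hand":0.5},{"linear":[0,0,0],"rot":[0,0,0],"hand":0.5},{"linear":[0,0,0],"rot":[0,0,0],"hand":0.5}]'
python3 - <<'E'
from h import *
snap('wrist','w2.png'); print(tool().round(4)); print(monitor.get_obs()['qvel'])
E
```

```text
clock: 2.7
tool_pos: [0.4896, -0.1523, 0.3089]
orientation: [111.4, 89.7, -84.6]
force: [-0.0, 0.6, -0.9]
opening: 0.0436
[[ 5.000e-04 -2.753e-01 -9.614e-01  4.896e-01]
 [-5.200e-03 -9.613e-01  2.753e-01 -1.520e-01]
 [-1.000e+00  4.800e-03 -1.900e-03  3.090e-01]
 [ 0.000e+00  0.000e+00  0.000e+00  1.000e+00]]
[ 0.81709809 -0.28522494 -0.13824252 -0.0563949   0.04072584  0.08752497]
```

View pics/w2.png

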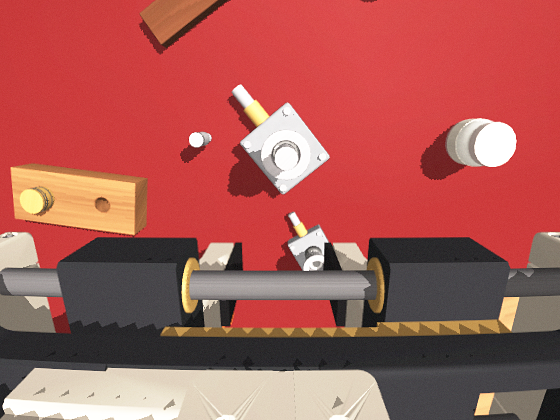

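The nipple top is at (286,153), with the flange ring around it on the large grey block. Now a precise measurement.

Run:
```python
from h import *
s=dict(np.load('last_wrist.npz'))
cv2.imwrite('pics/n.png',cv2.resize(s['image'][85:205,220:350,::-1],None,fx=4.8,fy=4.8,interpolation=2))
P=np.array([[np.r_[dep(s,u,v),u,v] for u in range(255,320)] for v in range(120,190)]).reshape(-1,5)
r=np.hypot(P[:,0]-.523,P[:,1]+.164)
for lo,hi in((0,.012),(.02,.029),(.04,.055)):
    z=P[(r>lo)&(r<hi)][:,2]; print(lo,hi,np.histogram(z,bins=np.arange(.02,.17,.004))[0])
for a,b in((.14,.16),(.1,.135)):
    Q=P[(P[:,2]>a)&(P[:,2]<b)&(r<.045)]; z=np.median(Q[:,2]); Q=Q[abs(Q[:,2]-z)<.004]
    h=cv2.minEnclosingCircle(Q[:,:2].astype(np.float32)); print(z,len(Q),Q[:,:2].mean(0),h, cv2.minEnclosingCircle(Q[:,3:].astype(np.float32)))
print(onz(s,286,153,.148)); print('hole',onz(s,102.5,205,.045))
```

```text
0 0.012 [  0   0   0   0   0   0   0   0   0   0   0   0   0   0   0   0   1  24
   2  10   2   4   3   3   4   5   4   0   1   4  12 272  88   0   0   0
   0]
0.02 0.029 [  0   0   0  51   6   0   0   0   0   0   0   0   0   0   0   0   0   0
   0   0   0   1 881  27   0   0   0   0   0   0   0   0   0   0   0   0
   0]
0.04 0.055 [  2  20  51 827  52   0   0   0   0   0   0   0   0   0   0   0   0   0
   0   0   0   0   0   0   0   0   0   0   0   0   0   0   0   0   0   0
   0]
0.14738715802858562 450 [ 0.52056417 -0.16448392] ((0.5203657746315002, -0.16444623470306396), 0.013058670796453953) ((285.5, 158.0), 12.093486785888672)
0.11044339915547102 1291 [ 0.52116668 -0.16465623] ((0.5202695727348328, -0.16458791494369507), 0.030148301273584366) ((285.1140441894531, 154.5241241455078), 25.228059768676758)
[ 0.52579221 -0.16645426  0.148     ]
hole [0.51983791 0.11598986 0.045     ]
```

View pics/n.png

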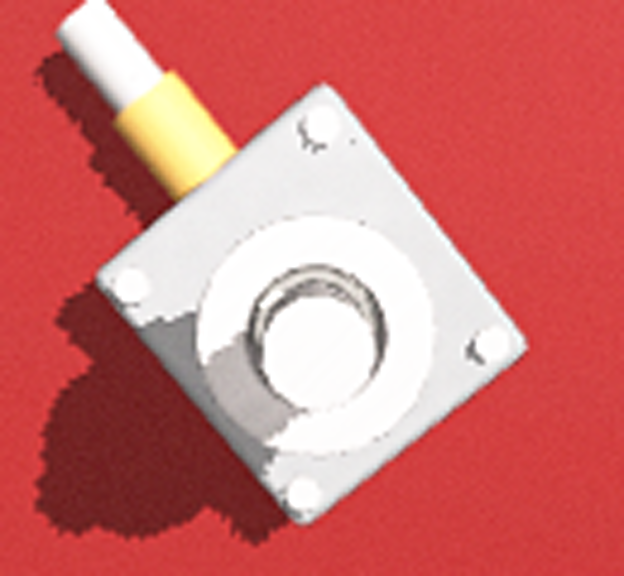

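Axis found at (0.5203,-0.1645). Flange top is at z 0.1105 and nipple top at z 0.1475, and the radii of 13.1 and 30.1 mm match the given sizes. Approaching.

```bash
python3 -m crank '[{"linear":[0.51,-0.21,0],"rot":[0.06,0,0],"hand":0.43},{"linear":[0,0,-0.5],"rot":[0,0,0],"hand":0.43},{"linear":[0,0,-0.8],"rot":[0,0,0],"hand":0.43},{"linear":[0,0,-0.6],"rot":[0,0,0],"hand":0.43},{"linear":[0,0,0],"rot":[0,0,0],"hand":0.43},{"linear":[0,0,0],"rot":[0,0,0],"hand":0.43}]'
python3 - <<'E'
from h import *
T=tool();print(T.round(4)); print(((np.array([.5203,-.1645,.1105])-T[:3,3])/.06).round(3))
snap('wrist','w3.png')
E
```

```text
clock: 3.5
tool_pos: [0.5245, -0.1547, 0.1955]
orientation: [-163.1, 89.6, 1.8]
force: [-1.1, -0.5, 0.0]
opening: 0.0377
[[ 6.200e-03 -2.597e-01 -9.657e-01  5.245e-01]
 [ 2.000e-04 -9.657e-01  2.597e-01 -1.547e-01]
 [-1.000e+00 -1.800e-03 -6.000e-03  1.955e-01]
 [ 0.000e+00  0.000e+00  0.000e+00  1.000e+00]]
[-0.07  -0.163 -1.417]
```

View pics/w3.png

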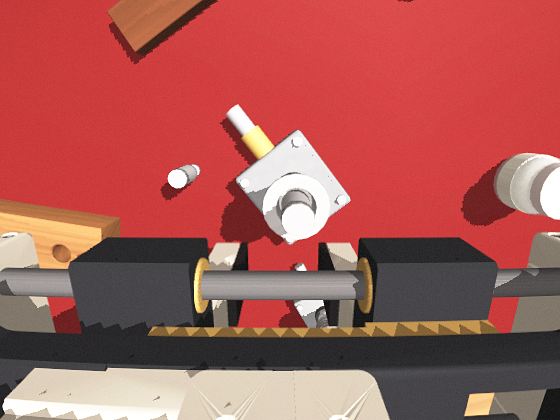

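```bash
cat > m.py <<'E'
from h import *
def meas(s,u0,u1,v0,v1,bands,c,rm=.045):
    P=np.array([np.r_[dep(s,u,v),u,v] for u in range(u0,u1) for v in range(v0,v1)])
    r=np.hypot(P[:,0]-c[0],P[:,1]-c[1])
    for a,b in bands:
        Q=P[(P[:,2]>a)&(P[:,2]<b)&(r<rm)]
        z=np.median(Q[:,2]); Q=Q[abs(Q[:,2]-z)<.003]
        h=cv2.minEnclosingCircle(Q[:,:2].astype(np.float32)); print(z.round(4),len(Q),np.round(h[0],4),round(h[1],4))
E
python3 - <<'E'
from m import *
s=dict(np.load('last_wrist.npz'))
meas(s,250,345,160,240,((.14,.16),(.1,.13)),(.52,-.165))
E
```

```text
0.1475 857 [ 0.5205 -0.1646] 0.013
0.1105 2040 [ 0.5203 -0.1645] 0.03
```

```bash
python3 -m crank '[{"linear":[-0.07,-0.16,0],"rot":[0,0.07,0],"hand":0.43},{"linear":[0,0,0],"rot":[0,0,0],"hand":0.43}]';python3 - <<'E'
from h import *
T=tool();print(T.round(4)); print(((np.array([.5203,-.1645,.1105])-T[:3,3])/.06).round(3))
E
```

```text
clock: 3.8
tool_pos: [0.5213, -0.1647, 0.1982]
orientation: [-162.0, 89.8, 3.0]
force: [-0.3, -0.6, -0.6]
opening: 0.0377
[[ 3.900e-03 -2.589e-01 -9.659e-01  5.213e-01]
 [ 2.000e-04 -9.659e-01  2.589e-01 -1.647e-01]
 [-1.000e+00 -1.200e-03 -3.700e-03  1.982e-01]
 [ 0.000e+00  0.000e+00  0.000e+00  1.000e+00]]
[-0.017  0.003 -1.461]
```

```bash
python3 -m crank '[{"linear":[-0.02,0,-0.5],"rot":[0,0.04,0],"hand":0.43},{"linear":[0,0,-0.4],"rot":[0,0,0],"hand":0.43},{"linear":[0,0,-0.2],"rot":[0,0,0],"hand":0.43},{"linear":[0,0,0],"rot":[0,0,0],"hand":0.43},{"linear":[0,0,0],"rot":[0,0,0],"hand":0.43}]';python3 - <<'E'
from h import *
T=tool();print(T.round(4)); print(((np.array([.5203,-.1645,.1105])-T[:3,3])/.06).round(3))
E
```

```text
clock: 4.42
tool_pos: [0.5224, -0.1662, 0.1347]
orientation: [-167.8, 89.6, -2.9]
force: [-0.3, -0.1, 0.7]
opening: 0.0373
[[ 7.500e-03 -2.608e-01 -9.654e-01  5.224e-01]
 [-4.000e-04 -9.654e-01  2.608e-01 -1.662e-01]
 [-1.000e+00 -1.600e-03 -7.300e-03  1.347e-01]
 [ 0.000e+00  0.000e+00  0.000e+00  1.000e+00]]
[-0.035  0.029 -0.403]
```

```bash
python3 -m crank '[{"linear":[-0.035,0.03,-0.15],"rot":[0,0.08,0],"hand":0.43},{"linear":[0,0,-0.1],"rot":[0,0,0],"hand":0.43},{"linear":[0,0,0],"rot":[0,0,0],"hand":0.43},{"linear":[0,0,0],"rot":[0,0,0],"hand":0.43}]';python3 - <<'E'
from h import *
T=tool();print(T.round(4)); print(((np.array([.5203,-.1645,.1105])-T[:3,3])/.06).round(3))
E
```

```text
clock: 4.92
tool_pos: [0.521, -0.1643, 0.1201]
orientation: [-176.0, 89.9, -11.1]
force: [0.2, 0.3, -0.1]
opening: 0.0372
[[ 2.300e-03 -2.606e-01 -9.654e-01  5.210e-01]
 [-5.000e-04 -9.654e-01  2.606e-01 -1.643e-01]
 [-1.000e+00 -2.000e-04 -2.300e-03  1.201e-01]
 [ 0.000e+00  0.000e+00  0.000e+00  1.000e+00]]
[-0.012 -0.004 -0.159]
```

```bash
python3 -m crank '[{"linear":[-0.01,0,-0.15],"rot":[0,0.02,0],"hand":0.43},{"linear":[0,0,0],"rot":[0,0,0],"hand":0.43}]';python3 -m crank '[{"linear":[0,0,-0.06],"rot":[0,0,0],"hand":0.43}]';python3 -m crank '[{"linear":[0,0,-0.06],"rot":[0,0,0],"hand":0.43}]'
```

```text
clock: 5.18
tool_pos: [0.5204, -0.1642, 0.1105]
orientation: [162.0, 90.0, -33.1]
force: [-0.0, 0.5, -0.5]
opening: 0.0376
clock: 5.3
tool_pos: [0.5207, -0.1643, 0.107]
orientation: [170.8, 89.9, -24.3]
force: [-0.5, -0.7, 0.9]
opening: 0.0376
clock: 5.42
tool_pos: [0.5206, -0.1643, 0.1031]
orientation: [169.7, 89.9, -25.4]
force: [0.1, -0.2, 0.3]
opening: 0.0374
```

Run:
```python
from m import *
s=snap('wrist','w4.png'); q=snap('scene','s4.png'); o=monitor.get_obs(); print(o['force'],o['tool_pos'])
cv2.imwrite('pics/s4c.png',np.vstack([cv2.resize(q['image'][100:230,190:350,::-1],(640,520)*1 if 0 else (480,390),interpolation=2)]))
```

```text
[ 0.04517431 -0.27451238 -1.14502539] [ 0.52035582 -0.164265    0.10290573]
```

View pics/w4.png

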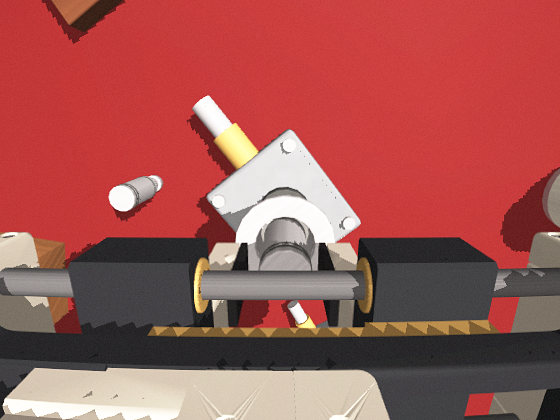

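View pics/s4c.png

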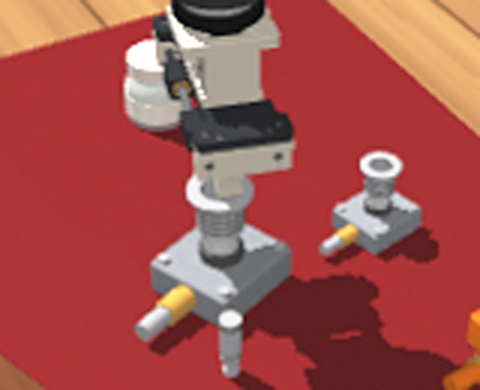

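Run:
```python
from m import *
s=dict(np.load('last_wrist.npz'))
meas(s,238,335,190,265,((.135,.16),(.085,.13)),(.52,-.165))
t=dict(np.load('last_scene.npz'))
for u,v in [(262,160),(263,165),(250,166),(268,168),(274,163)]: print(u,v,dep(t,u,v).round(4), dep(s,u,v).round(3))
for u,v in [(285,205),(245,215),(325,215)]: print(dep(s,u,v).round(4))
```

```text
0.1459 852 [ 0.5271 -0.167 ] 0.0232
0.1104 2976 [ 0.5257 -0.1669] 0.0286
262 160 [ 0.5405 -0.1336  0.1499] [ 0.565 -0.159  0.036]
263 165 [ 0.5386 -0.1323  0.1339] [ 0.561 -0.158  0.034]
250 166 [ 0.5015 -0.2929  0.0043] [ 0.563 -0.148  0.036]
268 168 [ 0.5209 -0.139   0.1126] [ 0.558 -0.162  0.035]
274 163 [ 0.4294 -0.2753  0.0007] [ 0.56  -0.167  0.035]
[ 0.5446 -0.1714  0.1118]
[ 0.5443 -0.1475  0.1096]
[ 0.5319 -0.1921  0.1085]
```

Run:
```python
from m import *
t=dict(np.load('last_scene.npz')); w=dict(np.load('last_wrist.npz'))
a=cv2.resize(t['image'][130:200,235:295,::-1],(480,560),interpolation=0)
cv2.imwrite('pics/z.png',a)
for v in range(150,178,2): print(v,[tuple((dep(t,u,v)*1000).astype(int)) for u in (256,260,264,268,272)])
```

```text
150 [(np.int64(581), np.int64(-80), np.int64(230)), (np.int64(570), np.int64(-82), np.int64(225)), (np.int64(562), np.int64(-77), np.int64(225)), (np.int64(555), np.int64(-71), np.int64(226)), (np.int64(544), np.int64(-72), np.int64(222))]
152 [(np.int64(580), np.int64(-83), np.int64(222)), (np.int64(572), np.int64(-79), np.int64(222)), (np.int64(563), np.int64(-76), np.int64(220)), (np.int64(551), np.int64(-78), np.int64(215)), (np.int64(540), np.int64(-80), np.int64(210))]
154 [(np.int64(576), np.int64(-92), np.int64(209)), (np.int64(568), np.int64(-87), np.int64(209)), (np.int64(560), np.int64(-82), np.int64(210)), (np.int64(549), np.int64(-82), np.int64(205)), (np.int64(540), np.int64(-78), np.int64(205))]
156 [(np.int64(577), np.int64(-90), np.int64(205)), (np.int64(569), np.int64(-86), np.int64(204)), (np.int64(558), np.int64(-85), np.int64(201)), (np.int64(549), np.int64(-82), np.int64(200)), (np.int64(541), np.int64(-77), np.int64(200))]
158 [(np.int64(578), np.int64(-88), np.int64(200)), (np.int64(570), np.int64(-84), np.int64(200)), (np.int64(560), np.int64(-83), np.int64(1
[... 1581 characters left out ...]
4), np.int64(-163), np.int64(90)), (np.int64(537), np.int64(-153), np.int64(95)), (np.int64(529), np.int64(-145), np.int64(97)), (np.int64(516), np.int64(-147), np.int64(90)), (np.int64(455), np.int64(-240), np.int64(0))]
174 [(np.int64(545), np.int64(-160), np.int64(86)), (np.int64(538), np.int64(-150), np.int64(90)), (np.int64(530), np.int64(-143), np.int64(92)), (np.int64(517), np.int64(-146), np.int64(85)), (np.int64(461), np.int64(-228), np.int64(4))]
176 [(np.int64(545), np.int64(-161), np.int64(79)), (np.int64(540), np.int64(-146), np.int64(87)), (np.int64(528), np.int64(-147), np.int64(82)), (np.int64(517), np.int64(-146), np.int64(78)), (np.int64(483), np.int64(-187), np.int64(35))]
```

View pics/z.png

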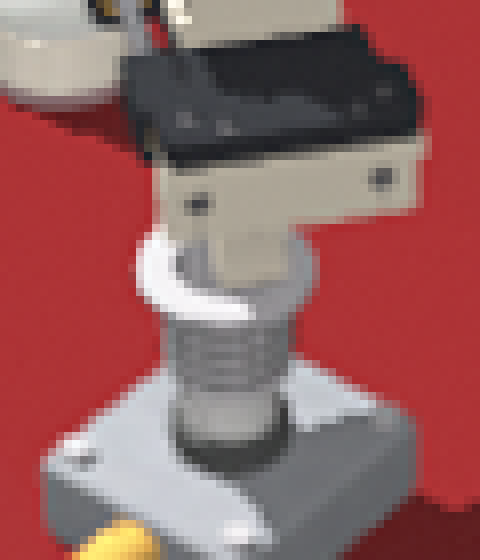

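```bash
cat >> h.py <<'E'
def proj(s,p):
    q=np.linalg.inv(s['w'])@np.r_[p,1]; x,y=q[0]/-q[2],-q[1]/-q[2]; k=1+s['k1']*(x*x+y*y)
    return (s['K']@[x*k,y*k,1])[:2]
E
python3 - <<'E'
from h import *
t=dict(np.load('last_scene.npz')); w=dict(np.load('last_wrist.npz'))
for r in(19,24,30,39):
  for z in(.103,.1105,.118):
    p=np.array([.5203+.26*r/1000,-.1643+.9656*r/1000,z]); print(r,z,proj(t,p).round(1),proj(w,p).round(1))
print(proj(t,[.5203,-.1645,.1475]),proj(w,[.5203,-.1645,.1475]))
print('flange front',proj(t,[.5203+.015,-.1645+.026,.1105]))
E
```

```text
19 0.103 [265.3 169.9] [252.9 241.4]
19 0.1105 [265.3 167.7] [251.8 246. ]
19 0.118 [265.3 165.4] [250.5 251. ]
24 0.103 [265.8 171.1] [244.8 241.4]
24 0.1105 [265.7 168.8] [243.3 246. ]
24 0.118 [265.7 166.6] [241.8 251. ]
30 0.103 [266.3 172.5] [235.  241.4]
30 0.1105 [266.2 170.2] [233.2 246. ]
30 0.118 [266.2 168. ] [231.2 251. ]
39 0.103 [267.  174.6] [220.4 241.4]
39 0.1105 [267.  172.4] [218. 246.]
39 0.118 [267.  170.1] [215.4 251. ]
[263.43643319 151.99724411] [284.69102533 275.0327391 ]
flange front [263.20730774 170.40197366]
```

Run:
```python
from h import *
w=dict(np.load('last_wrist.npz'))
for n,u,v in(('rod',285,285),('fingL beige',222,260),('beige up',222,245),('dark',243,270),('dark up',243,250),('nip',287,262),('nip',287,240),('black',130,250),('black face',130,300)):
    print(n,dep(w,u,v).round(4), w['depth'][v,u])
```

```text
rod [ 0.5487 -0.1718  0.2103] 0.08243768
fingL beige [ 0.5382 -0.1402  0.1546] 0.14101474
beige up [ 0.5385 -0.1365  0.1347] 0.16037588
dark [ 0.5536 -0.1613  0.2058] 0.086269826
dark up [ 0.534  -0.1466  0.1371] 0.15855253
nip [ 0.5269 -0.1674  0.1482] 0.14824933
nip [ 0.5325 -0.1691  0.1346] 0.15977582
black [ 0.5675 -0.1339  0.207 ] 0.083408155
black face [ 0.5577 -0.1345  0.2165] 0.076746345
```

The force is still zero with the TCP below the flange height, and the scene view shows the finger end at (266,165), still above the flange. So the real finger ends sit higher than the TCP suggests. I'll go down in small steps and watch the force.

```bash
python3 -m crank '[{"linear":[0,0,-0.06],"rot":[0,0,0],"hand":0.43}]';python3 -m crank '[{"linear":[0,0,-0.05],"rot":[0,0,0],"hand":0.43}]'
python3 - <<'E'
from h import *
q=snap('scene'); o=monitor.get_obs(); print(o['force'],o['tool_pos'])
cv2.imwrite('pics/z2.png',cv2.resize(q['image'][130:200,235:295,::-1],(480,560),interpolation=0))
E
```

```text
clock: 5.65
tool_pos: [0.5206, -0.1643, 0.0994]
orientation: [167.0, 89.9, -28.1]
force: [0.1, 0.8, 1.0]
opening: 0.0375
clock: 5.78
tool_pos: [0.5206, -0.1643, 0.0962]
orientation: [168.6, 89.9, -26.5]
force: [0.4, -0.5, -0.2]
opening: 0.0376
[-0.39683844 -0.288633   -0.89138831] [ 0.52040995 -0.1642373   0.0957862 ]
```

View pics/z2.png

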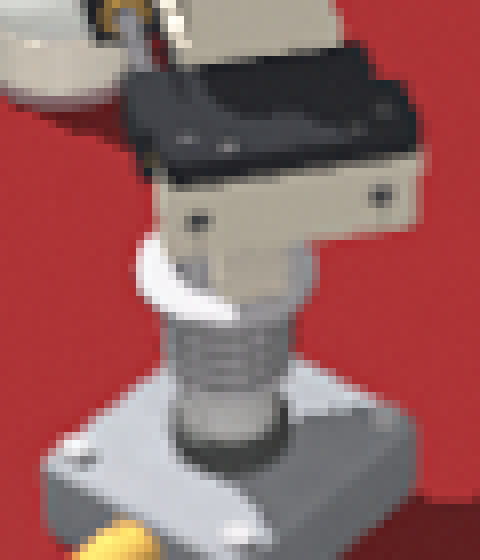

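```bash
python3 -m crank '[{"linear":[0,0,-0.05],"rot":[0,0,0],"hand":0.43}]';python3 -m crank '[{"linear":[0,0,-0.03],"rot":[0,0,0],"hand":0.43}]';python3 - <<'E'
from h import *
q=snap('scene'); w=snap('wrist','w5.png'); o=monitor.get_obs(); print(o['force'],o['moment'],o['tool_pos'])
cv2.imwrite('pics/z3.png',cv2.resize(q['image'][130:200,235:295,::-1],(480,560),interpolation=0))
E
```

```text
clock: 5.95
tool_pos: [0.5206, -0.1643, 0.0928]
orientation: [165.7, 89.9, -29.4]
force: [0.4, 0.8, -0.2]
opening: 0.0373
clock: 6.08
tool_pos: [0.5204, -0.1643, 0.0907]
orientation: [158.1, 90.0, -37.0]
force: [0.5, -0.0, -0.1]
opening: 0.0378
[-0.65719151  0.52165512 -0.66657567] [-0.03443049  0.04908106  0.014664  ] [ 0.52043596 -0.16428689  0.09075166]
```

View pics/z3.png

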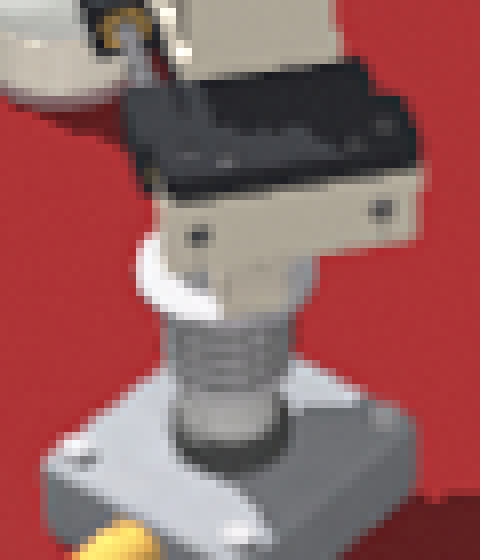

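View pics/w5.png

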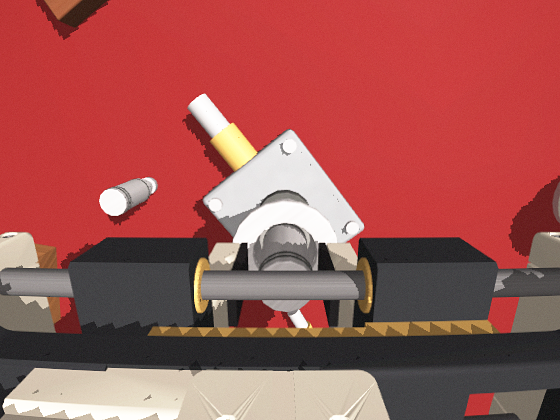

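```bash
python3 -m crank '[{"linear":[0,0,-0.03],"rot":[0,0,0],"hand":0.43}]';python3 -m crank '[{"linear":[0,0,-0.03],"rot":[0,0,0],"hand":0.43}]';python3 - <<'E'
from h import *
q=snap('scene');  o=monitor.get_obs(); print(o['force'],o['moment'],o['tool_pos'])
cv2.imwrite('pics/z4.png',cv2.resize(q['image'][130:200,235:295,::-1],(480,560),interpolation=0))
E
```

```text
clock: 6.3
tool_pos: [0.5206, -0.1643, 0.089]
orientation: [163.1, 89.9, -32.0]
force: [0.7, -0.6, 0.5]
opening: 0.0376
clock: 6.42
tool_pos: [0.5206, -0.1643, 0.0873]
orientation: [163.1, 89.9, -32.0]
force: [-2.0, 1.6, 5.2]
opening: 0.0376
[-1.7039336   2.23300786  4.14208053] [ 0.32986262  0.41188245 -0.00929511] [ 0.52062176 -0.1642943   0.0872341 ]
```

View pics/z4.png

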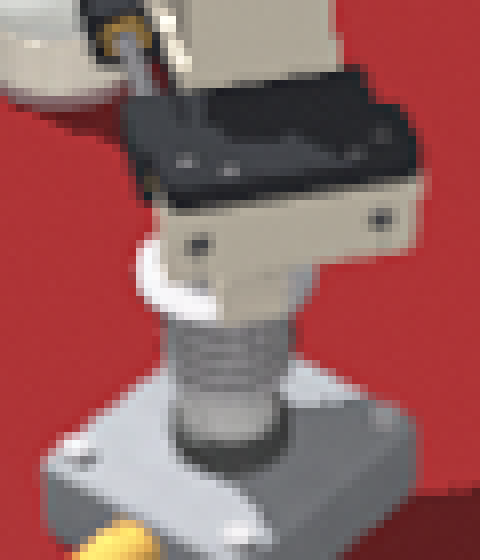

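Run:
```python
from h import *
w=dict(np.load('last_wrist.npz')); T=tool(); T[2,3]=.0907
for u,v in((285,285),(285,308),(265,318),(285,328),(285,345),(285,362),(285,395),(130,250),(130,330),(222,260),(243,290),(340,290),(340,310)):
    p=np.linalg.inv(T)@np.r_[dep(w,u,v),1]; print((u,v),(p[:3]*1000).round(0), 'z',dep(w,u,v)[2].round(3))
```

```text
(285, 285) [-107.   -0.  -29.] z 0.198
(285, 308) [-57.   0.  10.] z 0.147
(265, 318) [ 89. -18. 116.] z 0.001
(285, 328) [-114.   -0.  -21.] z 0.205
(285, 345) [-125.   -0.  -25.] z 0.216
(285, 362) [-130.   -0.  -25.] z 0.221
(285, 395) [-137.   -0.  -24.] z 0.228
(130, 250) [-103.  -42.  -37.] z 0.194
(130, 330) [-114.  -39.  -20.] z 0.204
(222, 260) [-49. -28. -10.] z 0.14
(243, 290) [-107.  -11.  -27.] z 0.197
(340, 290) [-106.   15.  -27.] z 0.197
(340, 310) [-72.  22.   2.] z 0.163
```

Contact came at TCP z of about 0.0875 with 5 N, about the spring's first 6 N. So the finger ends sit about 23 mm behind the reported TCP. I'll press in small steps and check the force against the 6 to 12 N ramp.

```bash
python3 -m crank '[{"linear":[0,0,-0.04],"rot":[0,0,0],"hand":0.43}]';python3 -m crank '[{"linear":[0,0,-0.04],"rot":[0,0,0],"hand":0.43}]';python3 - <<'E'
from m import *
q=snap('scene');s=snap('wrist');  o=monitor.get_obs(); print(o['force'],o['moment'],o['tool_pos'],tool()[:,0])
cv2.imwrite('pics/z5.png',cv2.resize(q['image'][130:200,235:295,::-1],(480,560),interpolation=0))
for u,v in [(285,205),(270,210),(245,215),(325,215)]: print(dep(s,u,v).round(4))
E
```

```text
clock: 6.6
tool_pos: [0.5206, -0.1643, 0.0853]
orientation: [164.1, 89.9, -31.0]
force: [-1.3, 0.8, 6.6]
opening: 0.0377
clock: 6.72
tool_pos: [0.5206, -0.1643, 0.0834]
orientation: [162.1, 89.9, -33.0]
force: [-2.5, 2.2, 7.4]
opening: 0.0381
[-1.35971729  1.73712447  5.18351281] [ 0.51762358  0.85081105 -0.04118935] [ 0.520623   -0.16434417  0.08333986] [ 1.22895020e-03 -8.44112062e-04 -9.99998889e-01  0.00000000e+00]
[ 0.5481 -0.1723  0.1057]
[ 0.5476 -0.1641  0.106 ]
[ 0.5307 -0.1368  0.0352]
[ 0.5148 -0.1953  0.0348]
```

View pics/z5.png

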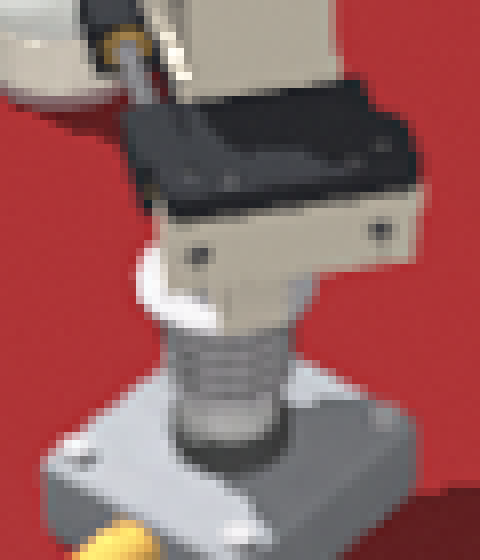

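The sleeve follows: the flange is now at 0.106 and the force fits the ramp. Continuing.

```bash
python3 -m crank '[{"linear":[0,0,-0.04],"rot":[0,0,0],"hand":0.43}]';python3 -m crank '[{"linear":[0,0,-0.04],"rot":[0,0,0],"hand":0.43}]';python3 - <<'E'
from m import *
s=snap('wrist','w6.png');  o=monitor.get_obs(); print(o['force'],o['moment'],o['tool_pos'])
for u,v in [(285,203),(270,206),(290,206),(280,208),(300,205)]: print(dep(s,u,v).round(4))
E
```

```text
clock: 6.95
tool_pos: [0.5206, -0.1643, 0.0816]
orientation: [164.1, 89.9, -30.9]
force: [-2.8, 2.0, 6.9]
opening: 0.0373
clock: 7.08
tool_pos: [0.5207, -0.1643, 0.08]
orientation: [164.7, 89.9, -30.3]
force: [-3.0, 2.0, 8.9]
opening: 0.0377
[-2.70772271  1.32020973  8.30798141] [ 0.61197973  1.12204884 -0.05813811] [ 0.52064769 -0.16432449  0.07982837]
[ 0.5489 -0.1725  0.1011]
[ 0.5499 -0.1647  0.1034]
[ 0.5471 -0.1747  0.1028]
[ 0.5475 -0.1694  0.1034]
[ 0.5461 -0.1798  0.1022]
```

View pics/w6.png

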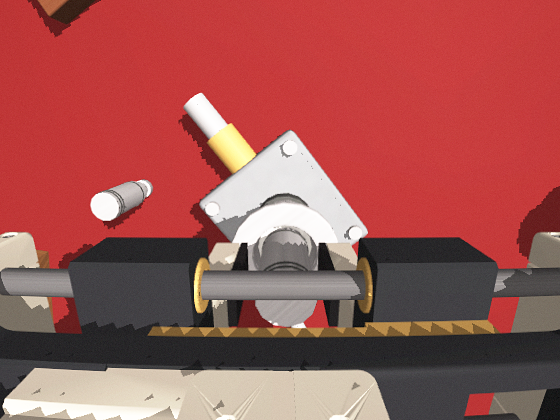

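```bash
python3 -m crank '[{"linear":[0,0,-0.03],"rot":[0,0,0],"hand":0.43}]';python3 -m crank '[{"linear":[0,0,-0.025],"rot":[0,0,0],"hand":0.43}]';python3 - <<'E'
from m import *
s=snap('wrist','w7.png');  o=monitor.get_obs(); print(o['force'],o['moment'],o['tool_pos'])
for u,v in [(285,203),(270,206),(290,206),(280,208),(300,205)]: print(dep(s,u,v).round(4))
E
```

```text
clock: 7.25
tool_pos: [0.5207, -0.1643, 0.0789]
orientation: [166.1, 89.9, -29.0]
force: [-3.8, 1.6, 9.8]
opening: 0.0379
clock: 7.38
tool_pos: [0.5207, -0.1643, 0.0783]
orientation: [166.2, 89.8, -28.8]
force: [-4.2, 1.9, 10.0]
opening: 0.0378
[-3.30931356  1.9790195   8.49410156] [0.70486764 1.24426563 0.00151294] [ 0.52066251 -0.16433728  0.0781783 ]
[ 0.5488 -0.1724  0.0991]
[ 0.5497 -0.1646  0.1009]
[ 0.5468 -0.1746  0.1001]
[ 0.5476 -0.1694  0.102 ]
[ 0.5458 -0.1798  0.0994]
```

```bash
python3 -m crank '[{"linear":[0,0,-0.025],"rot":[0,0,0],"hand":0.43}]';python3 -m crank '[{"linear":[0,0,-0.02],"rot":[0,0,0],"hand":0.43}]'
```

```text
clock: 7.55
tool_pos: [0.5207, -0.1643, 0.0777]
orientation: [168.1, 89.8, -26.9]
force: [-3.9, 2.2, 9.9]
opening: 0.0376
clock: 7.68
tool_pos: [0.5208, -0.1644, 0.0775]
orientation: [167.9, 89.8, -27.1]
force: [-3.7, 2.6, 11.2]
opening: 0.0375
```

```bash
python3 -m crank '[{"linear":[0,0,-0.03],"rot":[0,0,0],"hand":0.43}]'
python3 - <<'E'
from m import *
s=snap('wrist','w7.png'); q=snap('scene')
fs=[monitor.get_obs()['force'] for _ in range(3)]; print(fs,monitor.get_obs()['tool_pos'])
P=np.array([dep(s,u,v) for u in range(262,312) for v in range(203,212)]); r=np.hypot(P[:,0]-.5203,P[:,1]+.1645)
Q=P[(r<.0295)&(r>.019)&(P[:,2]>.08)&(P[:,2]<.12)]; print(len(Q),np.median(Q[:,2]),Q[:,2].mean())
E
```

```text
clock: 7.8
tool_pos: [0.5207, -0.1644, 0.0767]
orientation: [168.7, 89.7, -26.3]
force: [-4.7, 1.8, 10.2]
opening: 0.038
[array([-4.2283944 ,  1.45712212, 10.02997152]), array([-4.2283944 ,  1.45712212, 10.02997152]), array([-4.2283944 ,  1.45712212, 10.02997152])] [ 0.52072854 -0.16437043  0.07659512]
293 0.09953237819025931 0.09947689843778436
```

```bash
python3 -m crank '[{"linear":[0,0,-0.012],"rot":[0,0,0],"hand":0.3}]'; python3 -m crank '[{"linear":[0,0,-0.012],"rot":[0,0,0],"hand":0.2}]'
```

```text
clock: 8.02
tool_pos: [0.5216, -0.1644, 0.0771]
orientation: [173.1, 89.6, -21.8]
force: [-0.0, 2.1, 9.1]
opening: 0.0326
clock: 8.15
tool_pos: [0.5224, -0.1648, 0.0777]
orientation: [171.3, 89.5, -23.6]
force: [-1.3, -1.0, 6.5]
opening: 0.0255
```

```bash
python3 -m crank '[{"linear":[-0.02,0,-0.02],"rot":[0,0.05,0],"hand":0}]'
cat > m2.py <<'E'
from m import *
s=snap('wrist','w8.png')
o=monitor.get_obs(); print(o['force'],o['tool_pos'],o['opening'],tool()[:3,0])
P=np.array([dep(s,u,v) for u in range(262,312) for v in range(200,214)]); r=np.hypot(P[:,0]-.5203,P[:,1]+.1645)
Q=P[(r<.0295)&(r>.019)&(P[:,2]>.08)&(P[:,2]<.12)]; print(len(Q),np.median(Q[:,2]),Q[:,2].mean())
E
python3 m2.py
```

```text
clock: 8.28
tool_pos: [0.5224, -0.1649, 0.0777]
orientation: [162.5, 89.6, -32.4]
force: [-0.2, 1.9, 7.1]
opening: 0.0253
[-1.4233515   2.12048522  7.47949355] [ 0.5223453  -0.16493231  0.07767234] 0.02570052092801802 [ 0.00560365 -0.00372595 -0.99997736]
231 0.10047298396735904 0.10048611583701404
```

View pics/w8.png

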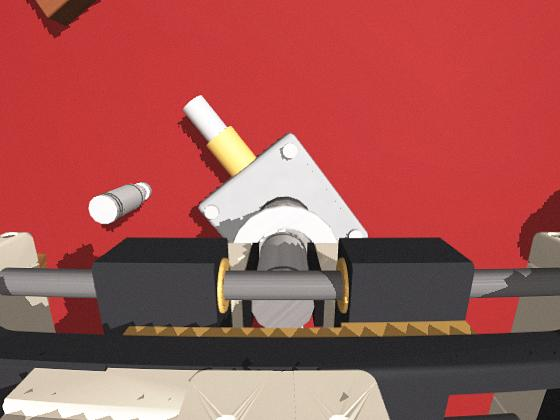

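```bash
python3 -m crank '[{"linear":[0,0,-0.03],"rot":[0,0,0],"hand":0}]'; python3 -m crank '[{"linear":[0,0,0.04],"rot":[0,0,0],"hand":0}]';python3 -m crank '[{"linear":[0,0,0.04],"rot":[0,0,0],"hand":0}]'; python3 m2.py
```

```text
clock: 8.45
tool_pos: [0.5225, -0.165, 0.0775]
orientation: [160.9, 89.6, -33.9]
force: [-8.8, 4.6, 22.4]
opening: 0.0254
clock: 8.57
tool_pos: [0.5225, -0.165, 0.0805]
orientation: [161.0, 89.6, -33.8]
force: [-0.7, -0.4, 1.9]
opening: 0.0257
clock: 8.7
tool_pos: [0.5224, -0.1652, 0.0828]
orientation: [161.0, 89.5, -33.8]
force: [1.9, -2.7, -6.6]
opening: 0.0253
[-0.80584589 -2.35517846  1.26421744] [ 0.52253834 -0.16526737  0.08303817] 0.02566104320605746 [ 0.0067111  -0.00461083 -0.99996685]
240 0.10502972107589671 0.10498158022309315
```

Run:
```python
from m import *
s=dict(np.load('last_wrist.npz'))
for v in range(302,330,3): print(v,[tuple((dep(s,u,v)*1000).round(0)) for u in (275,285,295)])
cv2.imwrite('pics/w9c.png',cv2.resize(s['image'][180:340,200:370,::-1],None,fx=4,fy=3.7,interpolation=2))
q=snap('scene');cv2.imwrite('pics/z6.png',cv2.resize(q['image'][130:200,235:295,::-1],(480,560),interpolation=0))
```

```text
302 [(np.float64(524.0), np.float64(-161.0), np.float64(153.0)), (np.float64(522.0), np.float64(-165.0), np.float64(152.0)), (np.float64(521.0), np.float64(-169.0), np.float64(152.0))]
305 [(np.float64(523.0), np.float64(-161.0), np.float64(153.0)), (np.float64(522.0), np.float64(-165.0), np.float64(153.0)), (np.float64(520.0), np.float64(-169.0), np.float64(152.0))]
308 [(np.float64(522.0), np.float64(-161.0), np.float64(154.0)), (np.float64(520.0), np.float64(-165.0), np.float64(153.0)), (np.float64(519.0), np.float64(-168.0), np.float64(152.0))]
311 [(np.float64(520.0), np.float64(-160.0), np.float64(152.0)), (np.float64(519.0), np.float64(-164.0), np.float64(153.0)), (np.float64(518.0), np.float64(-168.0), np.float64(152.0))]
314 [(np.float64(519.0), np.float64(-160.0), np.float64(153.0)), (np.float64(518.0), np.float64(-164.0), np.float64(153.0)), (np.float64(516.0), np.float64(-168.0), np.float64(152.0))]
317 [(np.float64(517.0), np.float64(-160.0), np.float64(153.0)), (np.float64(517.0), np.float64(-164.0), np.float64(154.0)), (np.float64(516.0), np.float64(-168.0), np.float64(154.0))]
320 [(np.float64(516.0), np.float64(-159.0), np.float64(153.0)), (np.float64(515.0), np.float64(-163.0), np.float64(153.0)), (np.float64(514.0), np.float64(-167.0), np.float64(153.0))]
323 [(np.float64(514.0), np.float64(-159.0), np.float64(153.0)), (np.float64(513.0), np.float64(-163.0), np.float64(152.0)), (np.float64(512.0), np.float64(-167.0), np.float64(153.0))]
326 [(np.float64(513.0), np.float64(-158.0), np.float64(152.0)), (np.float64(512.0), np.float64(-162.0), np.float64(152.0)), (np.float64(511.0), np.float64(-166.0), np.float64(152.0))]
329 [(np.float64(543.0), np.float64(-168.0), np.float64(199.0)), (np.float64(543.0), np.float64(-170.0), np.float64(199.0)), (np.float64(543.0), np.float64(-173.0), np.float64(199.0))]
```

View pics/w9c.png

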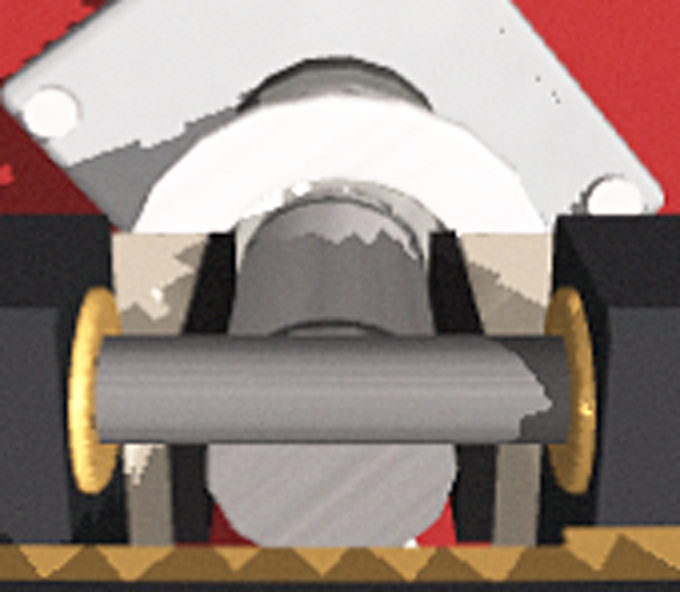

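View pics/z6.png

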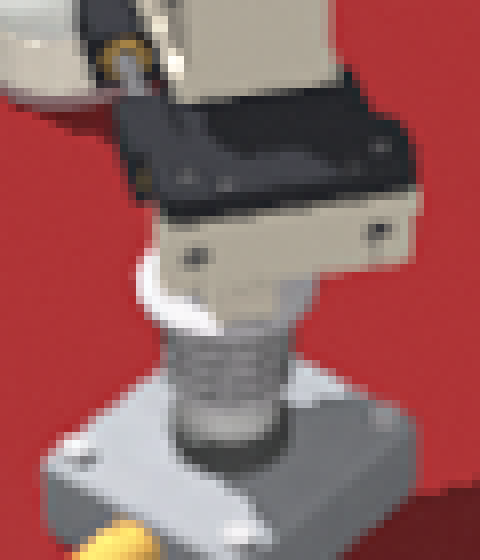

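Nipple top is now 0.153 and flange 0.105, so both have risen about 5.5 mm. The sleeve should have stayed at 9 mm, so the press probably eased below 9.5 mm while the fingers closed. I won't tug. I'll go back down, open, press again and hold the press while closing.

```bash
python3 -m crank '[{"linear":[-0.01,0,-0.04],"rot":[0,0.03,0],"hand":0}]'; python3 -m crank '[{"linear":[0,0.01,-0.03],"rot":[0,0.03,0],"hand":0}]';python3 m2.py
python3 - <<'E'
from m import *
s=dict(np.load('last_wrist.npz'))
print('nipple top',[dep(s,285,v)[2].round(4) for v in range(305,326,4)])
E
```

```text
clock: 8.93
tool_pos: [0.5226, -0.1653, 0.081]
orientation: [151.8, 89.6, -43.0]
force: [0.6, 0.2, 5.6]
opening: 0.0255
clock: 9.05
tool_pos: [0.5226, -0.1652, 0.0796]
orientation: [127.8, 89.6, -67.0]
force: [-2.5, -4.5, 7.4]
opening: 0.0256
[-1.69729496 -3.35583219  6.28033594] [ 0.52256027 -0.1652369   0.07945819] 0.02545892131120007 [ 0.00206079 -0.00570662 -0.99998159]
197 0.10260519947802979 0.10249644542567529
nipple top [np.float64(0.1491), np.float64(0.1501), np.float64(0.1504), np.float64(0.1488), np.float64(0.1501), np.float64(0.1492)]
```

```bash
python3 -m crank '[{"linear":[0,0,-0.02],"rot":[0.06,0.02,0],"hand":0.43},{"linear":[0,0,-0.02],"rot":[0,0,0],"hand":0.43},{"linear":[0,0,-0.02],"rot":[0,0,0],"hand":0.4}]'; python3 m2.py
```

```text
clock: 9.48
tool_pos: [0.5238, -0.166, 0.078]
orientation: [154.6, 89.8, -40.1]
force: [-2.9, 1.8, 10.4]
opening: 0.0353
[-2.10652251  1.83601448  8.27406971] [ 0.52381669 -0.16598442  0.07794369] 0.03554956854936402 [ 0.00232928 -0.00191208 -0.99999546]
94 0.10047276111131492 0.10038405862198448
```

```bash
python3 -m crank '[{"linear":[-0.05,0.02,-0.03],"rot":[0.02,0.02,0],"hand":0.38}]'; python3 -m crank '[{"linear":[-0.03,0.01,-0.035],"rot":[0,0,0],"hand":0.36}]';python3 m2.py
```

```text
clock: 9.65
tool_pos: [0.5237, -0.1652, 0.0778]
orientation: [-177.4, 89.7, -12.0]
force: [3.3, -4.3, 9.9]
opening: 0.0337
clock: 9.78
tool_pos: [0.524, -0.1647, 0.0771]
orientation: [-176.3, 89.4, -10.9]
force: [-0.7, 0.8, 9.7]
opening: 0.0317
[ 0.93627618  0.17498428 10.08550756] [ 0.52397927 -0.16457829  0.07705057] 0.03188349691094723 [ 0.00990548 -0.00179739 -0.99994932]
118 0.0998078308929688 0.09970897255416343
```

```bash
python3 -m crank '[{"linear":[0,0,-0.04],"rot":[0,0.08,0],"hand":0.3}]'; python3 -m crank '[{"linear":[0,0,-0.04],"rot":[0,0.04,0],"hand":0.2}]';python3 m2.py
```

```text
clock: 9.95
tool_pos: [0.5248, -0.1646, 0.0763]
orientation: [169.3, 89.7, -25.2]
force: [-9.5, 3.1, 26.6]
opening: 0.0279
clock: 10.07
tool_pos: [0.5248, -0.1655, 0.0762]
orientation: [118.9, 89.8, -75.6]
force: [-12.2, 0.2, 31.7]
opening: 0.0255
[-8.49338804 -1.20411884 24.52307894] [ 0.5247621  -0.16545758  0.07627037] 0.025550278583928502 [ 9.13301350e-04 -4.02610127e-03 -9.99991478e-01]
33 0.09852959854141619 0.0984844080871321
```

The sleeve reached its hard stop at TCP z 0.0762, with a short wrist reading of 27 to 32 N, more than I wanted. The fingers are closed on the nipple now, so I lift at once.

```bash
python3 -m crank '[{"linear":[0,0,0.02],"rot":[0,0,0],"hand":0}]';python3 -m crank '[{"linear":[0,0,0.04],"rot":[0,0,0],"hand":0}]';python3 -m crank '[{"linear":[0,0,0.05],"rot":[0,0,0],"hand":0}]'; python3 m2.py;  python3 - <<'E'
from m import *
s=dict(np.load('last_wrist.npz'))
print('nipple top',[dep(s,285,v)[2].round(4) for v in range(305,326,4)])
E
```

```text
clock: 10.25
tool_pos: [0.5246, -0.1655, 0.078]
orientation: [118.7, 89.8, -75.8]
force: [-1.8, 2.7, 3.4]
opening: 0.0256
clock: 10.38
tool_pos: [0.5246, -0.1655, 0.0805]
orientation: [117.9, 89.8, -76.6]
force: [0.6, -1.5, 0.6]
opening: 0.0255
clock: 10.5
tool_pos: [0.5244, -0.1657, 0.0829]
orientation: [107.9, 89.8, -86.6]
force: [2.0, -3.7, -6.3]
opening: 0.0251
[ 0.28782076 -2.81722397 -0.72452977] [ 0.5245597  -0.16576689  0.08327334] 0.025185732229195144 [ 5.19031481e-04 -4.41484900e-03 -9.99990120e-01]
68 0.10458978077326778 0.10457785760995206
nipple top [np.float64(0.1544), np.float64(0.1538), np.float64(0.1549), np.float64(0.154), np.float64(0.1536), np.float64(0.154)]
```

```bash
python3 -m crank '[{"linear":[0,0,0.03],"rot":[0,0,0],"hand":0}]'; python3 m2.py;  python3 - <<'E'
from m import *
s=dict(np.load('last_wrist.npz'))
print('nipple top',[dep(s,285,v)[2].round(4) for v in range(305,326,4)])
q=snap('scene');cv2.imwrite('pics/z7.png',cv2.resize(q['image'][130:200,235:295,::-1],(480,560),interpolation=0))
print(monitor.get_obs()['force'])
E
```

```text
clock: 10.68
tool_pos: [0.5243, -0.1658, 0.0844]
orientation: [99.5, 89.8, -95.0]
force: [0.8, -3.0, -5.6]
opening: 0.0257
[ 0.5829234  -2.32891859 -2.88401566] [ 0.52431577 -0.16582692  0.08461946] 0.02565175406398181 [-3.11090396e-04 -4.35239548e-03 -9.99990480e-01]
103 0.10465461670075296 0.10457893090026646
nipple top [np.float64(0.1556), np.float64(0.1558), np.float64(0.1562), np.float64(0.1558), np.float64(0.1553), np.float64(0.1553)]
[ 0.90375694 -3.07924883 -3.66085316]
```

View pics/z7.png

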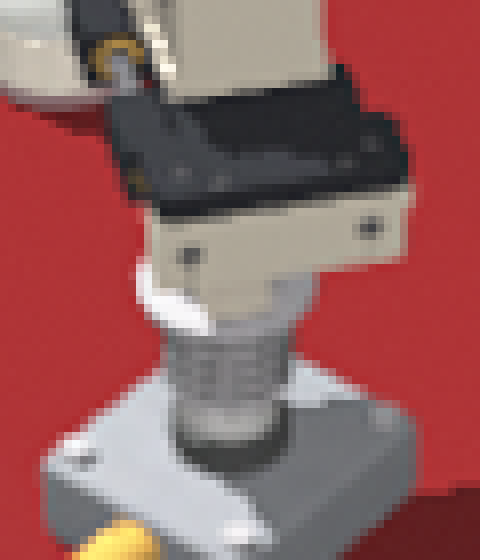

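View pics/w8.png

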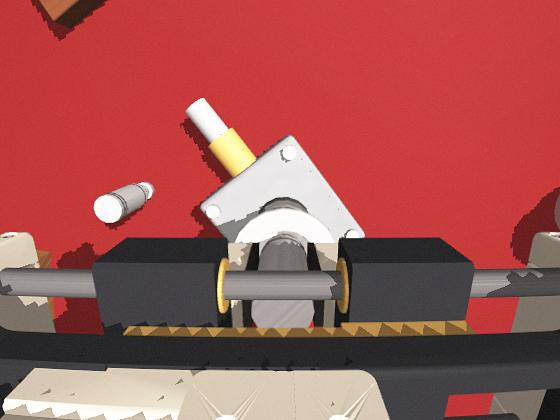

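The flange stays at 0.1046 while the nipple rises on (top 0.156) with only about 3 N of drag. The sleeve is held back and the nipple is free, so I keep drawing it out.

```bash
python3 -m crank '[{"linear":[0,0.01,0.05],"rot":[0.04,0,0],"hand":0}]';python3 -m crank '[{"linear":[0,0.01,0.06],"rot":[0,0,0],"hand":0}]';python3 -m crank '[{"linear":[0,0,0.06],"rot":[0,0,0],"hand":0}]'; python3 m2.py;  python3 - <<'E'
from m import *
s=dict(np.load('last_wrist.npz'))
print('nipple top',[dep(s,285,v)[2].round(4) for v in range(305,326,4)])
E
```

```text
clock: 10.9
tool_pos: [0.5242, -0.1655, 0.0873]
orientation: [68.7, 89.9, -125.8]
force: [1.9, -5.9, -5.7]
opening: 0.0255
clock: 11.02
tool_pos: [0.5247, -0.1655, 0.0913]
orientation: [92.2, 89.9, -102.2]
force: [0.3, -4.3, 3.4]
opening: 0.0258
clock: 11.15
tool_pos: [0.5241, -0.1654, 0.0949]
orientation: [64.4, 89.9, -130.1]
force: [-1.1, -0.9, -3.9]
opening: 0.0253
[-1.42523516 -1.39946382 -1.99315137] [ 0.52439697 -0.16536997  0.09541766] 0.02517610377797847 [-8.47595600e-04 -1.86253619e-03 -9.99997906e-01]
231 0.11026218754441588 0.11019820675560169
nipple top [np.float64(0.1664), np.float64(0.166), np.float64(0.1664), np.float64(0.1657), np.float64(0.1665), np.float64(0.1658)]
```

Flange is back at 0.1102, so the sleeve has sprung forward, and the nipple top is at 0.166. Lifting clear.

```bash
python3 -m crank '[{"linear":[0,0,0.15],"rot":[0,0,0],"hand":0},{"linear":[0,0,0.25],"rot":[0,0,0],"hand":0},{"linear":[0,0,0.35],"rot":[0,0,0],"hand":0},{"linear":[0,0,0.4],"rot":[0,0,0],"hand":0},{"linear":[0,0,0.4],"rot":[0,0,0],"hand":0},{"linear":[0,0,0],"rot":[0,0,0],"hand":0}]'
python3 - <<'E'
from m import *
s=snap('wrist','w10.png');q=snap('scene','s10.png'); o=monitor.get_obs(); print(o['force'],o['tool_pos'],o['opening'])
E
```

```text
clock: 11.95
tool_pos: [0.5249, -0.1637, 0.1961]
orientation: [-162.4, 89.8, 3.2]
force: [-0.0, 0.2, -1.9]
opening: 0.0254
[ 0.33435839  0.41927838 -3.11218672] [ 0.5234254  -0.16354589  0.19357728] 0.025704943337469505
```

View pics/w10.png

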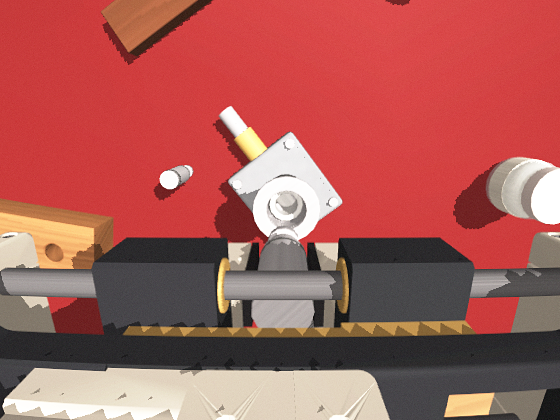

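View pics/s10.png

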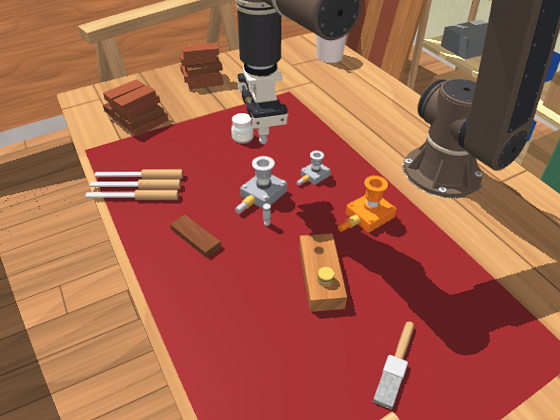

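The nipple is held, the coupling's mouth at (287,205) is open, and everything else is in place. Now I measure how the nipple sits in the hand.

```bash
cat > m3.py <<'E'
from m import *
def hold(s,T):
    inv=np.linalg.inv(T)
    P=[]
    for v in range(226,328):
        for u in range(262,312):
            d=s['depth'][v,u]
            if d<=0: continue
            P.append(np.r_[(inv@np.r_[dep(s,u,v),1])[:3]*1000,u,v])
    P=np.array(P); Q=P[(P[:,0]>-90)&(P[:,0]<25)]
    for lo in range(-80,25,6):
        B=Q[(Q[:,0]>lo)&(Q[:,0]<=lo+6)]
        if len(B)<8: continue
        C=B[abs(B[:,1])<4]
        print(lo,len(B),'y',B[:,1].min().round(1),B[:,1].max().round(1),'zfront', np.median(C[:,2]).round(1) if len(C) else None, 'zmax',B[:,2].max().round(1))
    t=Q[(Q[:,4]>=302)&(Q[:,0]<-60)]; print('top x',np.median(t[:,0]),'y range',t[:,1].min(),t[:,1].max(),'z range',t[:,2].min(),t[:,2].max())
E
python3 - <<'E'
from m3 import *
hold(dict(np.load('last_wrist.npz')),tool()); print(tool()[:3,0])
E
```

```text
-80 463 y -9.2 10.4 zfront 3.1 zmax 8.4
-74 920 y -9.3 10.6 zfront 1.7 zmax 9.5
-62 153 y -8.7 6.8 zfront -10.7 zmax -8.2
-56 222 y -10.5 12.1 zfront -10.6 zmax -5.6
-50 239 y -10.8 12.6 zfront -10.5 zmax -3.6
-44 239 y -11.3 13.1 zfront -10.5 zmax -0.0
-38 218 y -11.6 13.7 zfront -10.4 zmax 0.8
-32 202 y -12.0 14.1 zfront -10.5 zmax 1.9
-26 171 y -12.2 12.0 zfront -10.6 zmax 1.6
-20 67 y -12.0 10.6 zfront -10.3 zmax -3.5
-14 8 y -3.1 2.8 zfront -7.6 zmax -7.2
-8 28 y -8.5 5.8 zfront -7.2 zmax -4.1
-2 116 y -10.2 8.1 zfront -5.8 zmax 0.1
4 91 y -10.4 8.4 zfront -7.0 zmax 0.4
top x -73.78732813245439 y range -9.321950979066795 10.600330967839966 z range -3.744903015535428 9.517000632460526
[-1.09146292e-03  6.35466217e-04 -9.99999202e-01]
```

Run:
```python
from m3 import *
s=dict(np.load('last_wrist.npz'))
hold(s,s['w']@np.linalg.inv(s['hand_eye']))
```

```text
-74 1383 y -9.1 10.8 zfront 3.5 zmax 10.7
-62 70 y -6.2 5.1 zfront -9.6 zmax -8.5
-56 205 y -10.1 12.1 zfront -9.4 zmax -5.7
-50 245 y -10.4 12.6 zfront -9.3 zmax -2.8
-44 232 y -10.9 13.1 zfront -9.3 zmax -0.7
-38 224 y -11.1 13.7 zfront -9.2 zmax 2.1
-32 220 y -11.6 14.2 zfront -9.1 zmax 3.3
-26 212 y -12.0 14.3 zfront -9.1 zmax 3.0
-20 103 y -11.8 11.1 zfront -9.0 zmax -2.1
-8 36 y -8.3 6.0 zfront -5.9 zmax -2.6
4 175 y -10.0 8.5 zfront -4.7 zmax 1.6
10 37 y -10.2 8.6 zfront -5.5 zmax 1.9
top x -71.26222615133673 y range -9.142432422406587 10.781288081483876 z range -2.5762539317896183 10.693997165056812
```

```bash
python3 -m crank '[{"linear":[0,0.4,0],"rot":[0,0,0],"hand":0},{"linear":[0,0.8,0],"rot":[0,0,0],"hand":0},{"linear":[0,0.8,0],"rot":[0,0,0],"hand":0},{"linear":[0,0.8,0],"rot":[0,0,0],"hand":0},{"linear":[0,0.8,0],"rot":[0,0,0],"hand":0},{"linear":[0,0.5,0],"rot":[0,0,0],"hand":0},{"linear":[0,0.2,0],"rot":[0,0,0],"hand":0},{"linear":[0,0,0],"rot":[0,0,0],"hand":0},{"linear":[0,0,0],"rot":[0,0,0],"hand":0}]'
python3 - <<'E'
from m3 import *
T=tool();print(T.round(4)); print(((np.array([.5245,.1148,.08])-T[:3,3])/.06).round(3))
s=snap('wrist','w11.png'); hold(s,s['w']@np.linalg.inv(s['hand_eye'])); print(monitor.get_obs()['force'])
E
```

```text
clock: 13.18
tool_pos: [0.5165, 0.1006, 0.1843]
orientation: [22.8, 89.0, -171.8]
force: [-0.1, 0.2, -2.4]
opening: 0.0256
[[-0.0166 -0.2524 -0.9675  0.5165]
 [-0.0024 -0.9676  0.2525  0.1006]
 [-0.9999  0.0065  0.0154  0.1843]
 [ 0.      0.      0.      1.    ]]
[ 0.133  0.236 -1.738]
-74 1383 y -9.1 10.8 zfront 3.5 zmax 10.6
-62 68 y -5.7 4.7 zfront -9.5 zmax -8.5
-56 215 y -10.0 12.2 zfront -9.4 zmax -5.6
-50 238 y -10.4 12.7 zfront -9.2 zmax -2.3
-44 235 y -10.9 13.0 zfront -9.2 zmax -0.8
-38 233 y -11.3 13.6 zfront -9.2 zmax 2.2
-32 209 y -11.6 14.2 zfront -9.2 zmax 2.5
-26 210 y -12.0 14.4 zfront -9.0 zmax 2.5
-20 104 y -12.1 11.1 zfront -9.1 zmax -2.0
-8 35 y -7.6 6.1 zfront -5.9 zmax -3.5
4 180 y -10.1 8.5 zfront -4.6 zmax 1.6
10 37 y -10.2 8.5 zfront -5.4 zmax 1.8
top x -71.22839260025384 y range -9.133632135032363 10.824630481299835 z range -2.7323019763603185 10.64766469960582
[-0.25287394 -0.49971058 -3.27726029]
```

View pics/w11.png

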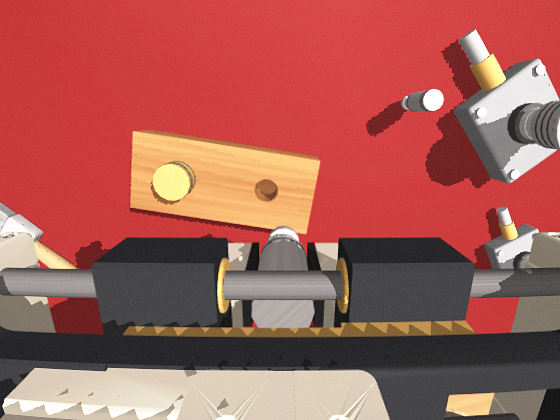

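```bash
python3 -m crank '[{"linear":[0.13,0.23,-0.5],"rot":[0.03,-0.24,0],"hand":0},{"linear":[0,0,-0.2],"rot":[0,0,0],"hand":0},{"linear":[0,0,0],"rot":[0,0,0],"hand":0},{"linear":[0,0,0],"rot":[0,0,0],"hand":0}]'
cat > m4.py <<'E'
from m3 import *
T=tool();print(T.round(4)); 
s=snap('wrist','w12.png'); o=monitor.get_obs(); print(o['force'],o['tool_pos'])
p=T@[.0167,-.00075,.0043,1]; print('foot',p[:3].round(4),'to hole',((np.array([.5205,.1166,.045])-p[:3])/.06).round(3))
E
python3 m4.py
```

```text
clock: 13.72
tool_pos: [0.5253, 0.1114, 0.1428]
orientation: [-161.6, 89.7, 3.5]
force: [0.5, -0.4, -2.0]
opening: 0.026
[[ 6.100e-03 -2.562e-01 -9.666e-01  5.253e-01]
 [ 4.000e-04 -9.666e-01  2.562e-01  1.114e-01]
 [-1.000e+00 -1.900e-03 -5.800e-03  1.428e-01]
 [ 0.000e+00  0.000e+00  0.000e+00  1.000e+00]]
[ 0.7297134  -0.62306613 -2.37347243] [0.52530429 0.11150246 0.14288161]
foot [0.5214 0.1132 0.1261] to hole [-0.015  0.056 -1.352]
```

View pics/w12.png

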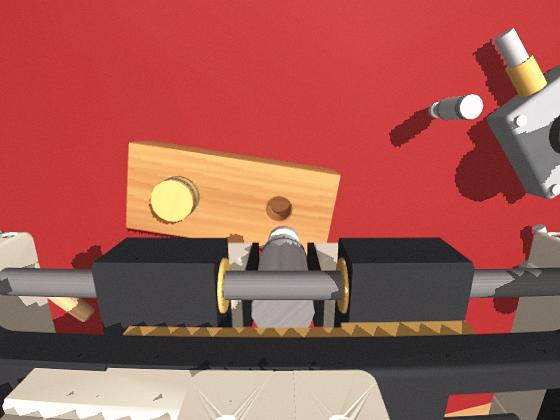

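Run:
```python
from h import *
s=dict(np.load('last_wrist.npz')); im=s['image'][185:230,255:305]; cv2.imwrite('pics/hc.png',cv2.resize(im[:,:,::-1],(600,540),interpolation=0))
g=im[:,:,0].astype(int); m=(g<195).astype(np.uint8); k,l,st,c=cv2.connectedComponentsWithStats(m); i=l[22,24]
print(st[i],c[i]); y,x=np.nonzero(l==i); h=cv2.minEnclosingCircle(np.c_[x,y].astype(np.float32)); print(h)
cen=np.array([st[i][0]+(st[i][2]-1)/2+255,st[i][1]+(st[i][3]-1)/2+185]); print(cen,onz(s,*cen,.045).round(4))
print(onz(s,st[i][0]+255-.5,cen[1],.045),onz(s,st[i][0]+st[i][2]+254.5,cen[1],.045),onz(s,cen[0],st[i][1]+184.5,.045),onz(s,cen[0],st[i][1]+st[i][3]+184.5,.045))
```

```text
[ 11  11  26  25 497] [23.85311871 23.17907445]
((23.78617286682129, 23.368167877197266), 13.062695503234863)
[278.5 208. ] [0.5217 0.1172 0.045 ]
[0.5247123  0.12874106 0.045     ] [0.5186214  0.10575501 0.045     ] [0.53296606 0.11420417 0.045     ] [0.51012466 0.12035358 0.045     ]
```

View pics/hc.png

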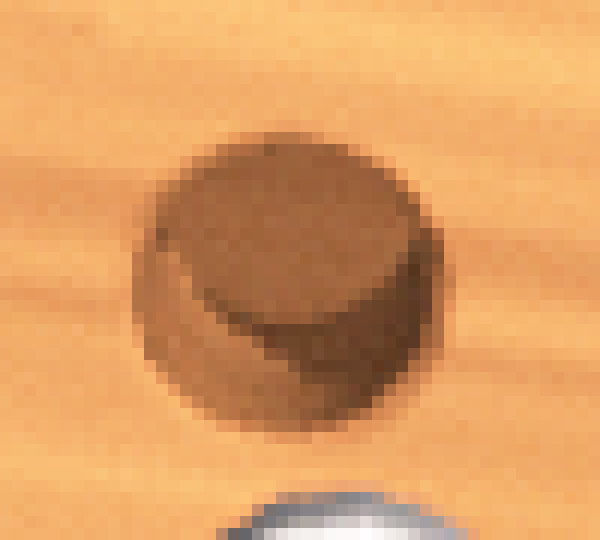

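```bash
sed -i 's/.5205,.1166,.045/.5217,.1172,.045/' m4.py; python3 -m crank '[{"linear":[0,0.06,-0.3],"rot":[0,0,0],"hand":0},{"linear":[0,0,-0.4],"rot":[0,0,0],"hand":0},{"linear":[0,0,-0.3],"rot":[0,0,0],"hand":0},{"linear":[0,0,0],"rot":[0,0,0],"hand":0},{"linear":[0,0,0],"rot":[0,0,0],"hand":0}]'; python3 m4.py
```

```text
clock: 14.4
tool_pos: [0.5284, 0.1157, 0.0866]
orientation: [-148.7, 89.2, 16.5]
force: [-0.4, -1.1, -1.4]
opening: 0.0255
[[ 0.0134 -0.2564 -0.9665  0.5284]
 [ 0.004  -0.9665  0.2565  0.1157]
 [-0.9999 -0.0073 -0.012   0.0866]
 [ 0.      0.      0.      1.    ]]
[ 0.00351924 -0.5652341  -1.69613837] [0.52838126 0.11568722 0.08660523]
foot [0.5247 0.1175 0.0698] to hole [-0.05  -0.006 -0.414]
```

View pics/w12.png

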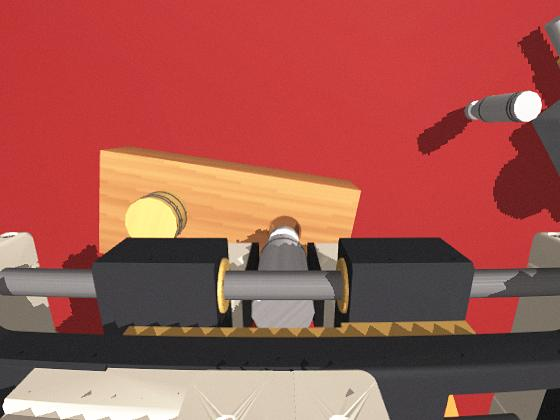

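```bash
python3 -m crank '[{"linear":[-0.05,-0.01,-0.15],"rot":[-0.04,0.1,0],"hand":0},{"linear":[0,0,-0.1],"rot":[0,0,0],"hand":0},{"linear":[0,0,0],"rot":[0,0,0],"hand":0},{"linear":[0,0,0],"rot":[0,0,0],"hand":0}]'; python3 m4.py
```

```text
clock: 14.95
tool_pos: [0.5259, 0.1154, 0.0719]
orientation: [-152.0, 89.6, 13.1]
force: [-0.1, 0.8, -1.5]
opening: 0.0252
[[ 0.006  -0.2563 -0.9666  0.5259]
 [ 0.0014 -0.9666  0.2564  0.1154]
 [-1.     -0.0029 -0.0054  0.0719]
 [ 0.      0.      0.      1.    ]]
[ 0.0884537  -0.81004946 -1.38715562] [0.52583124 0.1154083  0.07193853]
foot [0.522  0.1172 0.0552] to hole [-0.005 -0.001 -0.17 ]
```

View pics/w12.png

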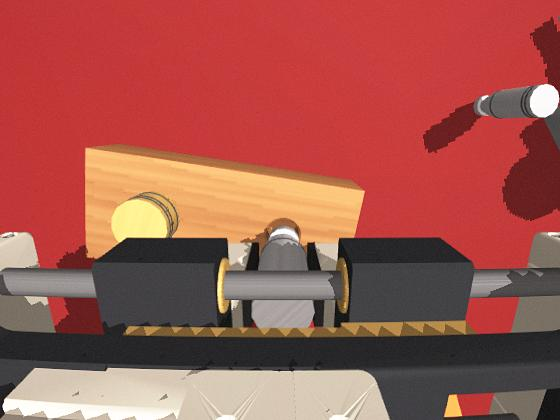

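```bash
python3 -m crank '[{"linear":[0,0,-0.12],"rot":[0,0,0],"hand":0},{"linear":[0,0,0],"rot":[0,0,0],"hand":0}]';python3 -m crank '[{"linear":[0,0,-0.1],"rot":[0,0,0],"hand":0},{"linear":[0,0,0],"rot":[0,0,0],"hand":0}]'; python3 m4.py
```

```text
clock: 15.25
tool_pos: [0.5258, 0.1154, 0.0643]
orientation: [-150.1, 89.6, 15.0]
force: [0.1, -0.0, -1.9]
opening: 0.0256
clock: 15.5
tool_pos: [0.5258, 0.1154, 0.0578]
orientation: [-150.7, 89.6, 14.4]
force: [-0.0, -0.2, -1.9]
opening: 0.0254
[[ 0.006  -0.2564 -0.9666  0.5258]
 [ 0.0015 -0.9666  0.2564  0.1154]
 [-1.     -0.003  -0.0054  0.0578]
 [ 0.      0.      0.      1.    ]]
[-0.06588373  0.11859388 -1.42376244] [0.52612848 0.11552811 0.05816451]
foot [0.5219 0.1173 0.0411] to hole [-0.004 -0.001  0.065]
```

Foot is now at about z 0.041, inside the chamfer, with no contact force. Continuing.

```bash
python3 -m crank '[{"linear":[0,0,-0.08],"rot":[0,0,0],"hand":0},{"linear":[0,0,0],"rot":[0,0,0],"hand":0}]';python3 -m crank '[{"linear":[0,0,-0.1],"rot":[0,0,0],"hand":0},{"linear":[0,0,0],"rot":[0,0,0],"hand":0}]';python3 -m crank '[{"linear":[0,0,-0.1],"rot":[0,0,0],"hand":0},{"linear":[0,0,0],"rot":[0,0,0],"hand":0}]'; python3 m4.py
```

```text
clock: 15.8
tool_pos: [0.5254, 0.1156, 0.053]
orientation: [-147.5, 89.7, 17.6]
force: [-0.6, 0.2, -2.5]
opening: 0.0255
clock: 16.05
tool_pos: [0.5253, 0.1155, 0.0465]
orientation: [-148.4, 89.7, 16.8]
force: [-0.7, 0.9, -3.1]
opening: 0.0254
clock: 16.3
tool_pos: [0.5253, 0.1155, 0.04]
orientation: [-148.2, 89.7, 16.9]
force: [-0.8, 0.5, -2.5]
opening: 0.0254
[[ 0.0053 -0.2565 -0.9665  0.5253]
 [ 0.0016 -0.9665  0.2565  0.1155]
 [-1.     -0.0029 -0.0047  0.04  ]
 [ 0.      0.      0.      1.    ]]
[-0.54536558  0.28469522 -2.59360207] [0.52534685 0.11554238 0.0401439 ]
foot [0.5214 0.1174 0.0232] to hole [ 0.004 -0.003  0.363]
```

Sliding in freely. About 8 mm to go.

```bash
python3 -m crank '[{"linear":[0,0,-0.07],"rot":[0,0,0],"hand":0},{"linear":[0,0,0],"rot":[0,0,0],"hand":0}]';python3 -m crank '[{"linear":[0,0,-0.05],"rot":[0,0,0],"hand":0}]';python3 -m crank '[{"linear":[0,0,-0.03],"rot":[0,0,0],"hand":0}]'
```

```text
clock: 16.6
tool_pos: [0.5253, 0.1156, 0.0357]
orientation: [-146.8, 89.7, 18.3]
force: [-1.1, 1.8, -2.9]
opening: 0.0256
clock: 16.73
tool_pos: [0.5253, 0.1157, 0.0328]
orientation: [-145.6, 89.7, 19.5]
force: [-2.2, 1.1, -0.8]
opening: 0.0256
clock: 16.85
tool_pos: [0.5254, 0.1157, 0.0312]
orientation: [-147.2, 89.7, 17.9]
force: [-8.1, 0.8, 16.2]
opening: 0.0253
```

Contact came at TCP z of about 0.0315, against 0.0317 expected with the shoulder home. Releasing.

```bash
python3 -m crank '[{"linear":[0,0,0.01],"rot":[0,0,0],"hand":0.3},{"linear":[0,0,0],"rot":[0,0,0],"hand":0.45},{"linear":[0,0,0],"rot":[0,0,0],"hand":0.45}]'
python3 - <<'E'
from h import *
s=snap('wrist','w13.png'); q=snap('scene'); print(monitor.get_obs()['force'])
print([dep(s,285,v)[2].round(4) for v in range(304,326,4)])
cv2.imwrite('pics/z8.png',cv2.resize(q['image'][200:330,260:390,::-1],(520,520),interpolation=2))
E
```

```text
clock: 17.23
tool_pos: [0.527, 0.116, 0.0325]
orientation: [-148.7, 89.5, 16.5]
force: [0.4, -0.1, -1.3]
opening: 0.038
[-0.05101792 -0.27649685 -0.21408951]
[np.float64(0.102), np.float64(0.1018), np.float64(0.1019), np.float64(0.103), np.float64(0.1016), np.float64(0.1022)]
```

View pics/w13.png

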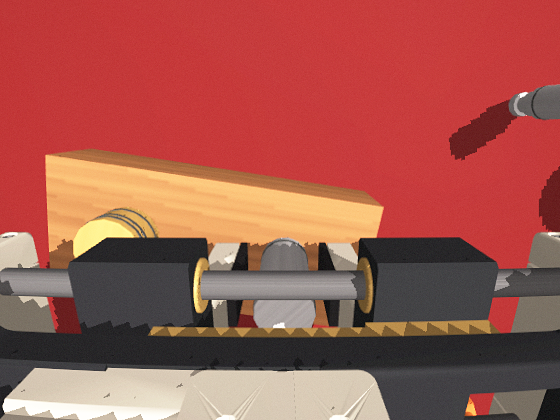

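View pics/z8.png

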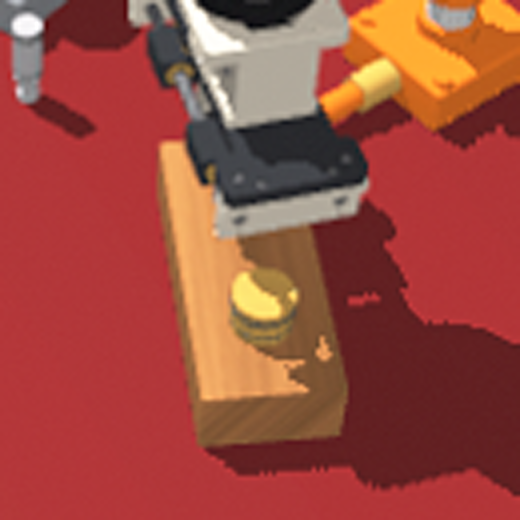

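Nipple top is at 0.102, against 0.103 for fully home. Retreating straight up.

```bash
python3 -m crank '[{"linear":[0,0,0.1],"rot":[0,0,0],"hand":0.5},{"linear":[0,0,0.25],"rot":[0,0,0],"hand":0.5},{"linear":[0,0,0.4],"rot":[0,0,0],"hand":0.5},{"linear":[0,0,0.6],"rot":[0,0,0],"hand":0.5},{"linear":[0,0,0.7],"rot":[0,0,0],"hand":0.5},{"linear":[0,0,0.7],"rot":[0,0,0],"hand":0.5},{"linear":[-0.5,0,0.6],"rot":[0,0,0],"hand":0.5},{"linear":[-0.6,0,0.4],"rot":[0,0,0],"hand":0.5},{"linear":[0,0,0],"rot":[0,0,0],"hand":0.5},{"linear":[0,0,0],"rot":[0,0,0],"hand":0.5}]'
python3 - <<'E'
from m import *
s=snap('wrist','w14.png'); q=snap('scene','s14.png'); t=snap('top','t14.png'); o=monitor.get_obs(); print(o['force'],o['tool_pos'],np.abs(o['qvel']).max())
u,v=proj(s,[.5215,.117,.103]).astype(int); print(u,v)
try: meas(s,max(u-40,0),u+40,max(v-40,0),min(v+40,240),((.085,.12),),(.5215,.117),.03)
except Exception as e: print(e)
E
```

```text
clock: 18.58
tool_pos: [0.4589, 0.1149, 0.2744]
orientation: [-142.2, 89.0, 23.0]
force: [0.0, 0.2, 0.1]
opening: 0.044
[-0.31685317  0.23374323  0.22015364] [0.45914787 0.11473918 0.27325749] 0.6835746461997614
268 134
0.1023 433 [0.5217 0.1175] 0.0129
```

View pics/w14.png

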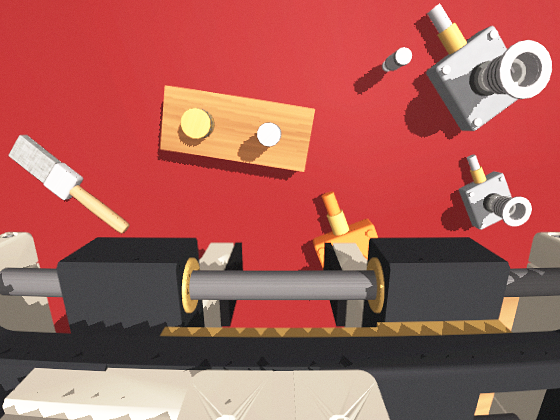

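View pics/s14.png

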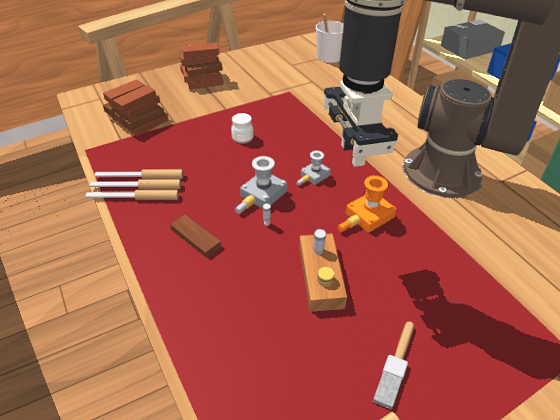

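The nipple stands upright in the free hole (268,134): top at z 0.1023, centred at (0.5217,0.1175), and the hole at (0.5217,0.1172). The coupling is empty with its sleeve forward, and the bystanders look unmoved. Handing in.

Run:
```python
from plant import ticket
print(ticket.close_job())
```

```text
the job is handed in; nothing more can be done
None
```

The nipple is out of the large grey coupling and standing upright, fully home, in the rack's free hole. I handed the job in at about 18.7 s.

**Last checks:**
- **Nipple:** its top is at z 0.102 m (0.103 expected when home). Its centre is 0.3 mm from the hole centre I measured.
- **Sleeve:** the flange was back at 0.110 m, so fully forward, as soon as the nipple had risen about 18 mm.
- **Surroundings:** the other things look unmoved in the last wrist and scene views, and the gripper is clear with no contact force.

**What did not go cleanly:**
- **Sleeve force:** on the second press the fingers met the hard stop. The wrist force read 27 N vertically, then 32 N (34 N in total) for one row as the fingers closed on the nipple. Some of that was probably carried by the nipple, but the 30 N sleeve limit may have been passed briefly.
- **First lift given up:** on the first try I lifted the nipple about 5 mm with little force, could not tell whether the latch was free, and set it back down. The second lift met at most about 6 N, so the first try was probably free as well.
- **Finger length:** the finger ends touched the flange with the reported TCP about 23 mm below the flange height measured by the cameras. I went by the contact force instead.
- **Sleeve while held back:** the flange read about 6 mm down, not the 9 mm described, while the stem was passing.

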